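Hang the spark chamber's lift-off guard door

ROBOT

A 7-joint arm with a two-finger parallel gripper is mounted at the origin on the work surface. World frame = base frame: x ahead of the robot, y to its left, z up, the work surface at z = 0. Lengths are in mm, angles in rad, forces in N, time in s.
With the tool pointing down it reaches from about 350 to 900 mm from the base axis. Payload 19.9 kg.
Tool frame: the origin (TCP) lies midway between the tips of the shut fingers; the grasp point (between the pads) lies 19 mm behind it; z points along the fingers, y is the line along which they close (so a half turn about z gives the same grasp; the last joint's range is limited). The gripper opens to 94 mm and grips with 3 to 60 N. Pads are 16 mm wide; open, the fingers measure 119 mm over their backs; the gripper's body (75 mm by 177 mm) begins 78 mm behind the grasp point.
Start: joints at [1.196, 0.417, -0.01, 1.614, 0.005, 1.111, -0.053], TCP at [204.174, -590.687, 205.425] pointing down, gripper open.
Joint ranges: [-2.81, 2.81], [-0.39, 2.02], [-1.27, 1.25], [0.06, 2.57], [-1.19, 4.33], [0.19, 2], [-2.82, 2.82]. Speed limits (rad/s): [1.89, 1.89, 2.39, 2.39, 3.01, 3.01, 3.01].

INTERFACE

Orientations are given as a unit quaternion [x, y, z, w].
In Python, from cell import * gives the robot as it stands.
- The arm moves only by the tool drive_tool, never from a script. Its argument "steps" is a list of rows, each a list of 5 numbers: the opening, from 0 (shut) to 1 (fully open), then the shift along the world's x, y, z in mm, then the turn about the world's z in degrees. In form: [[claw, x, y, z, turn], ...]. A call has 1 to 20 rows; each row is the pose to reach, as a shift and turn from the pose commanded when the call began; what a row does not reach only later rows make up. A row lasts 1/12 s, in which the tool goes at most 41.7 mm and 7.16 degrees, less where a joint would pass 70% of its speed; a pose out of reach is approached as far as the arm can. A call with a gripper value outside its range is refused whole. The fingers move at their own pace and stop on an object; "squeeze" is the grip in N (left out, the last holds). Time passes only in rows, so rows that repeat a pose let the fingers close. It gives the time, the measured TCP pose, the force, the opening and the grip force at its end, in the units of the state.
- state(): the state, without advancing time (a new reading comes with each control period).
- grab_frame(name): name is "scene" or "top" or "wrist"; returns a dict with "pixels" (480x640x3 uint8, blue, green, red), "vfov" (degrees; the focal length in pixels is half the picture's height over the tangent of half this angle, whatever the lens; pixels are square), "cx", "cy" (the principal point, pixels), "k1" (the pictures are not rectified: a ray, as slopes to the right and down, at radius r is drawn at 1 + k1 r^2 times it, then the intrinsics apply), "camera_from_world" (4x4, takes a point from world to camera coordinates). Camera axes: x right, y down, z forward; pixel columns grow to the right and rows downward; lengths in mm; the calibration is good to about 2 mm. A picture is of the moment at which its call begins. There is no depth.
- sign_off(): hands the job in; it is judged then, once.
The state is a dict: "t": time; "qpos": joint angles; "qvel": joint speeds; "joint_efforts": joint torques, N m; "eef_pos": TCP position; "eef_rot": TCP orientation; "wrist_force": force on the tool from outside, world axes, zero at the start; "wrist_torque": the same for the moment, N m; "opening": finger opening in mm; "grasp_force": force on a finger pad.
Only numpy, scipy, OpenCV 4.12 (cv2) and the standard library are available. Lean on these libraries where they do the work, as an engineer would, in place of code of your own. Each camera call takes 0.05 s, during which the arm holds its last target. There are 200 camera calls.

TASK

The spectrometer's guard door lies flat on the rubber pad. Stand it in the sloped rest with its back against the back plate and let go of it there, then take hold of it afresh and hang it on the spark chamber, gently lowering both hinge knuckles onto the two hinge pins until they sit fully home, and let go. Leave everything else on the bench where it is.

Things in the scene. Friction and masses are not known exactly. Their poses are not given: they have to be found in the camera images.
- door: lift-off guard door: plain aluminium panel 100 wide, 120 high, 8 mm thick, about 0.3 kg, two steel knuckles on one long edge, bar handle on its front. Origin: middle of the lower edge, in the mid-plane. z runs up the panel to the top edge, the front (handle) faces -x, the knuckles are at +y. At the start it lies on the pad, handle up, its mid-plane 24 mm above the table.
- knuckle_low (a point): centre of the lower mouth of the lower knuckle, at (0, 59, 10) mm in the door's frame. Each knuckle is a tube along the door's z, 20 mm long, 16 mm outside, 10 mm bore, open at both ends.
- knuckle_high (a point): centre of the lower mouth of the upper knuckle, at (0, 59, 90) mm in the door's frame
- door_handle (a point): middle of the handle's bar, at (-41, 0, 50) mm in the door's frame. The bar is 10 x 10 mm square and 64 mm long, along the door's z, on two arms 8 mm thick at its ends (z = 22 and 78 mm); 32 mm are free between bar and panel.
- door_top (a point): middle of the door's upper edge, at (0, 0, 120) mm in the door's frame; the upper 38 mm of the panel is bare on both faces and can be pinched there across its 8 mm, from the top edge
- pad: low black rubber pad, fixed, 90 (x) x 70 (y) x 20 mm, under the door at the start; origin on the table under its centre. Pad, rest and chamber stand left, middle and right in any order.
- rest: sloped door rest, fixed: dark base 120 (x) x 90 (y) x 8 mm, a grey back plate leaning back (towards +x) 37 degrees from vertical, and at its foot a ledge square to the plate with a low lip in front; plate and ledge are 66 mm wide, the open side faces -x. Origin on the table, z up. Highest point 84 mm.
- rest_seat (a point): where the door's origin belongs on the rest's ledge, at (-40, 0, 30) mm in the rest's frame; its axes are the rest's (not tilted). There the door's handle faces the rest's -x and the door's z is the rest's z turned 37 degrees towards +x. The plate starts 4 mm behind the door's mid-plane and reaches 70 mm up the door; the lip is 9 mm before the mid-plane and 4 mm high.
- chamber: spectrometer's spark chamber, fixed: navy box with a white roof 120 x 122 mm, top at 152 mm (black knob to 172 mm), on a 12 mm steel base plate, open front facing -x. A 14 x 14 mm steel post, 130 mm high, at (-23, 87) mm beside its front left (+y) corner carries the two pin lugs. Origin on the table, z up.
- pin_low (a point): foot of the lower hinge pin, on its lug (disc 15 mm across, 10 mm thick), at (-45, 65, 35) mm in the chamber's frame. Each pin points straight up, 6 mm thick, 17 mm long, its last 7 mm tapering to 2 mm.
- pin_high (a point): foot of the upper pin, at (-45, 65, 115) mm in the chamber's frame, right above the lower one, same pin and lug. The hung door may stand at any opening angle: shut, its axes are the chamber's; a quarter open, its yaw is the chamber's minus 90 degrees and it reaches out to the chamber's -x, free on both sides.
- sample_a: bystander: steel sample disc, 38 mm across, 20 mm high, origin under its centre
- sample_b: bystander: smaller steel sample disc, 32 mm across, 16 mm high, origin under its centre
- brush: bystander: cleaning brush 150 mm long, lying along its x
- beaker: bystander: open glass beaker, 64 mm across, 85 mm high, origin under its centre
- bottle: bystander: white plastic bottle, 60 mm across, 150 mm high, origin under its centre
- driver: bystander: black-handled screwdriver 170 mm long, lying along its x
- jar: bystander: amber glass jar with black cap, 56 mm across, 60 mm high, origin under its centre
Things that resemble listed ones, but are neither listed nor needed, are in the scene too. What is shaped like the rest but orange is not meant.

How it is judged:
By the outcome, as a careful person would: the job done as asked, in the order asked, and still so for the second after the job is handed in, with the robot touching nothing.
It also fails if it takes over 72 s, if anything falls off the work surface, if the arm or the gripper's body presses on something with over 40 N, if the wrist force passes 120 N, or if a joint passes its speed limit or range.

## Working session

There is one attempt and no reset: what is moved stays moved. The work goes in short steps, Python scripts to look and compute and a tool call to move; the robot and the scene stay as the last step left them, time stands still between calls to the robot, and variables do not carry over. Pictures are saved under pics/ and viewed, at most 10 in all, crops included, and the job is handed in when it is done.

Besides the shell and the picture viewer there is one more tool, called after "Call:" in YAML: its name, and indented under it one key for each argument. drive_tool: Moves the arm, as the interface text tells. Its arguments: {"type":"object","properties":{"steps":{"type":"array"},"squeeze":{"type":"number"}},"required":["steps"]}

```bash
ls; mkdir -p pics; python3 - <<'E'
from cell import *
import cv2,numpy as np
s=state();print(s)
for n in ("scene","top","wrist"):
    f=grab_frame(n);cv2.imwrite(f"pics/{n}0.png",f["pixels"]);print(n,f["vfov"],f["cx"],f["cy"],f["k1"],np.round(f["camera_from_world"],4).tolist())
E
```

```text
pics
{'t': 0.0, 'qpos': array([ 1.19651092,  0.41798545, -0.01030987,  1.61411726,  0.00472469,
        1.11066532, -0.0529877 ]), 'qvel': array([ 0.00053159,  0.00160222,  0.00037701, -0.00021208,  0.00133455,
       -0.00087075, -0.00021448]), 'joint_efforts': array([-5.02876101e-04, -8.51226354e+01,  6.38283882e-01, -4.25977850e+01,
       -4.88220993e-02,  1.86308299e-02,  5.61637853e-05]), 'eef_pos': array([ 204.04889597, -590.39461059,  204.84201033]), 'eef_rot': array([ 9.86185369e-01,  1.65644455e-01, -1.47712180e-04, -5.56855882e-04]), 'wrist_force': array([ 0.27930424, -0.02747989, -0.4447078 ]), 'wrist_torque': array([-0.01260469,  0.03914222,  0.03151727]), 'grasp_force': 0.0, 'opening': 94.14665810454382}
scene 43.6998675377615 323.5682735060448 237.86483782404198 0.03283316656674404 [[-0.8692, 0.4944, -0.0089, 498.2444], [0.3734, 0.6445, -0.6673, -124.3959], [-0.3241, -0.5833, -0.7448, 1495.9762], [0.0, 0.0, 0.0, 1.0]]
top 55.21838750298679 313.1283538979258 236.71907509193576 -0.11671484850556763 [[0.1073, -0.9942, -0.0011, -92.3186], [-0.9742, -0.105, -0.2, 565.017], [0.1987, 0.0225, -0.9798, 1149.5195], [0.0, 0.0, 0.0, 1.0]]
wrist 58.59784023882364 314.58924168509765 241.7156742546923 -0.017277893235145766 [[0.3268, -0.9451, -0.0011, -625.4824], [-0.9184, -0.3178, 0.2354, -25.0717], [-0.2229, -0.076, -0.9719, 389.7883], [0.0, 0.0, 0.0, 1.0]]
```

View pics/top0.png

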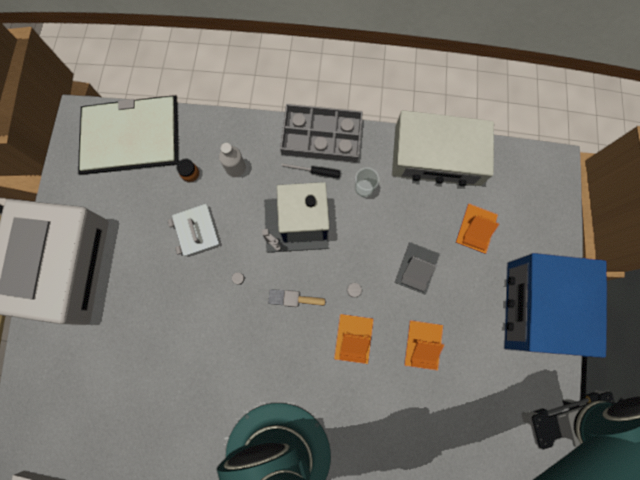

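View pics/scene0.png

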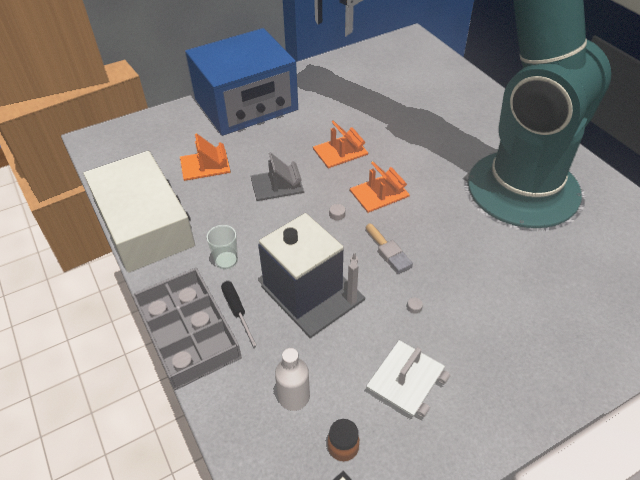

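Candidates, by top-view pixel:
- **Door:** the only panel with a handle and knuckles is at (195,230). The white-lidded tray at (128,133) has neither.
- **Rest:** grey at (418,268). The orange lookalikes are at (478,228), (354,338) and (426,345).
- **Chamber:** white roof, black knob and post at (302,207). The cream instrument at (445,145) and the blue box at (555,305) lack them.

I'll measure these roughly and check them in a close crop.

```bash
cat > h.py <<'E'
from cell import *
import cv2,numpy as np
def K(f):
    F=240/np.tan(np.radians(f["vfov"]/2)); return np.array([[F,0,f["cx"]],[0,F,f["cy"]],[0,0,1.]]),np.array([f["k1"],0,0,0,0.])
def rays(f,px):
    k,d=K(f); u=cv2.undistortPoints(np.array(px,float).reshape(-1,1,2),k,d).reshape(-1,2)
    T=f["camera_from_world"]; R=T[:3,:3]; c=-R.T@T[:3,3]
    return c,np.c_[u,np.ones(len(u))]@R
def onplane(f,px,z):
    c,r=rays(f,px); return c+r*((z-c[2])/r[:,2])[:,None]
def proj(f,P):
    k,d=K(f);T=np.array(f["camera_from_world"]); return cv2.projectPoints(np.array(P,float).reshape(-1,1,3),cv2.Rodrigues(T[:3,:3])[0],T[:3,3],k,d)[0].reshape(-1,2)
def tri(obs):  # [(frame,pixel)]
    A=np.zeros((3,3));b=np.zeros(3)
    for f,p in obs:
        c,r=rays(f,[p]);r=r[0]/np.linalg.norm(r[0]);M=np.eye(3)-np.outer(r,r);A+=M;b+=M@c
    return np.linalg.solve(A,b)
def blob(mask,seed):
    n,l,s,c=cv2.connectedComponentsWithStats(mask.astype(np.uint8)); d=[1e9]+[np.hypot(*(c[i]-seed))+(1e4 if s[i,4]<30 else 0) for i in range(1,n)]
    return (l==int(np.argmin(d))).astype(np.uint8)
def rect(f,m,z):
    cn=max(cv2.findContours(m,cv2.RETR_EXTERNAL,cv2.CHAIN_APPROX_NONE)[0],key=cv2.contourArea)
    W=onplane(f,cn.reshape(-1,2),z)[:,:2].astype(np.float32); return cv2.minAreaRect(W)
E
python3 - <<'E'
from h import *
f=grab_frame("top");im=f["pixels"];hsv=cv2.cvtColor(im,cv2.COLOR_BGR2HSV);V=hsv[...,2].astype(int);S=hsv[...,1]
for n,(u,v) in dict(door=(195,230),roof=(302,207),restbase=(407,275),table=(250,320),restpl=(420,270)).items(): print(n,im[v,u])
print('door',rect(f,blob(V>185,(195,230)),28)); print('roof',rect(f,blob(V>185,(302,207)),152))
g=V.copy();m=np.zeros_like(V,bool);m[235:300,390:445]=V[235:300,390:445]<115
print('rest',rect(f,blob(m,(418,268)),8))
k=blob((V<40)&(np.hypot(*(np.indices(V.shape)-np.array([200,310])[:,None,None]))<12),(310,200));print('knob',onplane(f,[cv2.moments(k,True)['m10']/k.sum(),cv2.moments(k,True)['m01']/k.sum()],172))
a=cv2.resize(im[190:270,160:240],(400,400),interpolation=cv2.INTER_CUBIC);b=cv2.resize(im[230:310,380:460],(400,400),interpolation=cv2.INTER_CUBIC)
cv2.imwrite('pics/crop1.png',np.hstack([a,b]))
E
```

```text
door [142 147 144]
roof [167 183 186]
restbase [94 99 99]
table [128 132 131]
restpl [95 97 98]
door ((563.7257690429688, 293.23876953125), (115.86937713623047, 96.89144897460938), 25.338455200195312)
roof ((624.5848999023438, 1.3580474853515625), (111.8734130859375, 114.5067138671875), 9.820512771606445)
rest ((526.3832397460938, -320.3185119628906), (92.32919311523438, 122.63381958007812), 74.36949157714844)
knob [[635.64693619 -17.17834001 172.        ]]
```

View pics/crop1.png

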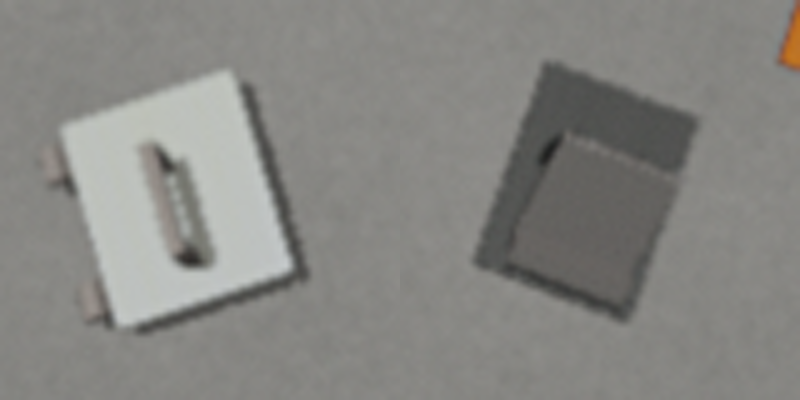

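The crop shows the door with its knuckles on the left (world +y) and its top edge towards +x. The grey rest's ledge faces the robot, with yaw about -15.6°. Both choices are confirmed, so I'll move and pass over the rest for a close wrist picture.

Call:
drive_tool:
  steps:
    - [1,0,0,90,6]
    - [1,0,0,100,6]
    - [1,290,290,110,6]
    - [1,290,290,110,6]
    - [1,290,290,110,6]
    - [1,290,290,110,6]
    - [1,290,290,110,6]
    - [1,290,290,110,6]
    - [1,290,290,110,6]
    - [1,290,290,110,6]
    - [1,290,290,110,6]
    - [1,290,290,110,6]
    - [1,290,290,110,6]
    - [1,290,290,110,6]
    - [1,290,290,110,6]
    - [1,290,290,110,6]

```text
t: 1.53
eef_pos: [493.3, -301.8, 315.3]
eef_rot: [0.976, 0.216, -0.0, 0.0]
wrist_force: [-0.6, -1.1, 0.2]
opening: 93.9
grasp_force: 0.0
```

```bash
cat >> h.py <<'E'
def shot(name,tag):
    f=grab_frame(name);f={k:(np.array(v) if k!='vfov' else v) for k,v in f.items()};cv2.imwrite(f'pics/{tag}.png',f['pixels']);np.save(f'{tag}.npy',f,allow_pickle=True);return f
def load(tag): return np.load(f'{tag}.npy',allow_pickle=True).item()
E
python3 - <<'E'
from h import *
s=state();print(s['t'],s['eef_pos'],s['qpos'])
f=shot('wrist','w_rest')
E
```

```text
1.5333 [ 493.32669706 -301.75950284  315.26567728] [ 0.69895728  0.26233451 -0.2513106   1.58347993  0.06727988  1.30469412
 -0.69692042]
```

Call:
drive_tool:
  steps:
    - [1,0,290,10,0]
    - [1,0,290,10,0]
    - [1,0,290,10,0]
    - [1,0,290,10,0]
    - [1,0,290,10,0]
    - [1,0,290,10,0]
    - [1,0,290,10,0]
    - [1,0,290,10,0]
    - [1,0,290,10,0]
    - [1,0,290,10,0]
    - [1,0,290,10,0]

```text
t: 2.5
eef_pos: [494.1, -12.4, 325.3]
eef_rot: [0.976, 0.216, -0.0, 0.0]
wrist_force: [-1.2, 0.9, 0.6]
opening: 93.8
grasp_force: 0.0
```

```bash
python3 - <<'E'
from h import *
s=state();print(s['t'],s['eef_pos'],s['qpos'])
f=shot('wrist','w_ch')
a=cv2.imread('pics/w_rest.png');b=f['pixels'];cv2.imwrite('pics/pair.png',cv2.resize(np.vstack([a,b]),(400,600),interpolation=cv2.INTER_AREA) if 0 else np.hstack([cv2.resize(a,(400,300)),cv2.resize(b,(400,300))]))
E
```

```text
2.5 [494.12523467 -12.39219814 325.30928638] [ 0.38708538  0.10394782 -0.45803089  1.754775    0.04788825  1.29412704
 -1.21783645]
```

View pics/pair.png

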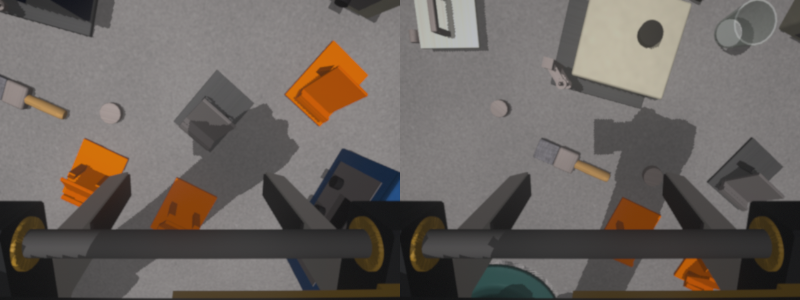

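Left half (rest view): the rest's base is at about (213,110), with its ledge side towards the gripper. Right half (chamber view): the roof is at (635,50), the post and lugs at (558,70), and the door at (447,20). I'll enlarge the rest and the hinge pins to pick points.

```bash
python3 - <<'E'
from h import *
a=load('w_rest')['pixels'];b=load('w_ch')['pixels']
A=cv2.resize(a[100:260,260:420],(400,400),interpolation=cv2.INTER_CUBIC);B=cv2.resize(b[60:180,190:310],(400,400),interpolation=cv2.INTER_CUBIC)
A=cv2.convertScaleAbs(A,alpha=1.6);B=cv2.convertScaleAbs(B,alpha=1.3)
cv2.imwrite('pics/crop2.png',np.hstack([A,B]))
f=load('w_ch');b=f['pixels'];hsv=cv2.cvtColor(b,cv2.COLOR_BGR2HSV)
print(b[60,360],b[60,210])
E
```

```text
[163 182 189] [125 125 129]
```

View pics/crop2.png

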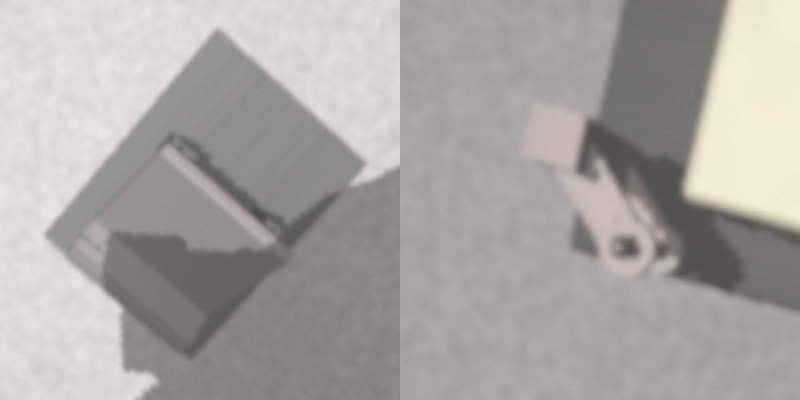

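```bash
python3 - <<'E'
from h import *
f=load('w_rest');c=np.array([(220,28),(366,163),(190,357),(45,236)])/2.5+[260,100]
P=onplane(f,c,8)[:,:2];print('rest corners far-l.. ',P.round(1),'centre',P.mean(0).round(1))
d=lambda a,b:(np.linalg.norm(b-a).round(1),np.degrees(np.arctan2(*(b-a)[::-1])).round(2))
print(d(P[3],P[0]),d(P[2],P[1]),d(P[2],P[3]),d(P[1],P[0]))
pl=onplane(f,np.array([(165,147),(270,245)])/2.5+[260,100],83.6);print('plate top',pl.round(1))
g=load('w_ch');q=np.array([(228,247)])/3.3333+[190,60];pin=onplane(g,q,115)[0];post=onplane(g,np.array([(153,132)])/3.3333+[190,60],130)[0]
print('pin',pin,'post',post,d(pin[:2],post[:2]),'expect 31.1 at yaw+45')
b=g['pixels'].astype(int);m=blob((b.min(2)>150)&(b[...,2]-b[...,0]>15),(360,60));cn=max(cv2.findContours(m,0,1)[0],key=cv2.contourArea)
W=onplane(g,cn.reshape(-1,2),152)[:,:2];print(cv2.minAreaRect(W.astype(np.float32)),cn[:,0].min(0))
L=[p for p in np.c_[W]]
h=grab_frame('top');hb=h['pixels'].astype(int);print(cv2.boundingRect(blob((hb.min(2)>150)&(hb[...,2]-hb[...,0]>12),(302,207))))
print('roof top',rect(h,blob((hb.min(2)>110)&(hb[...,2]-hb[...,0]>12),(302,207)),152))
# door in w_ch
E
```

```text
rest corners far-l..  [[ 596.1 -295.2]
 [ 571.5 -380.1]
 [ 457.2 -347.3]
 [ 480.6 -262.8]] centre [ 526.4 -321.3]
(np.float64(120.0), np.float64(-15.67)) (np.float64(118.9), np.float64(-16.04)) (np.float64(87.7), np.float64(74.58)) (np.float64(88.4), np.float64(73.87))
plate top [[ 542.1 -292.    83.6]
 [ 525.6 -344.6   83.6]]
pin [537.89844765  61.63244085 115.        ] post [556.44611691  87.97214361 130.        ] (np.float64(32.2), np.float64(54.85)) expect 31.1 at yaw+45
((624.1151733398438, 1.7695236206054688), (114.56141662597656, 117.10513305664062), 10.058761596679688) [277   0]
(222, 143, 9, 7)
roof top ((723.82763671875, 202.5625), (48.12022018432617, 20.657617568969727), 73.97492980957031)
```

Call:
drive_tool:
  steps:
    - [1,59,300,0,0]
    - [1,59,300,0,0]
    - [1,59,300,0,0]
    - [1,59,300,0,0]
    - [1,59,300,-60,0]
    - [1,59,300,-100,0]
    - [1,59,300,-125,0]
    - [1,59,300,-125,0]
    - [1,59,300,-125,0]
    - [1,59,300,-125,0]
    - [1,59,300,-125,0]

```text
t: 3.52
eef_pos: [553.0, 289.0, 199.2]
eef_rot: [0.976, 0.217, -0.001, 0.0]
wrist_force: [0.4, -1.3, 0.7]
opening: 93.7
grasp_force: 0.0
```

```bash
python3 - <<'E'
from h import *
s=state();print(s['t'],s['eef_pos'],s['qpos'])
f=shot('wrist','w_door');cv2.imwrite('pics/w_door.png',f['pixels'])
hsv=cv2.cvtColor(f['pixels'],cv2.COLOR_BGR2HSV);V=hsv[...,2]
# predicted door corners
o=np.array([509.5,267.6]);z=np.array([.904,.427]);y=np.array([-.427,.904])
print(proj(f,[[*(o+a*z+b*y),28] for a in(0,120) for b in(-50,50)]).round(0), proj(f,[[*(o+a*z),70] for a in (18,82)]).round(0))
E
```

```text
3.5167 [552.97810196 288.98731391 199.17912448] [-0.10032029  0.48432322 -0.58762775  1.60513861  0.28671872  1.14210999
 -1.8886216 ]
[[373. 276.]
 [257. 276.]
 [377. 132.]
 [251. 133.]] [[315. 271.]
 [314. 186.]]
```

View pics/w_door.png

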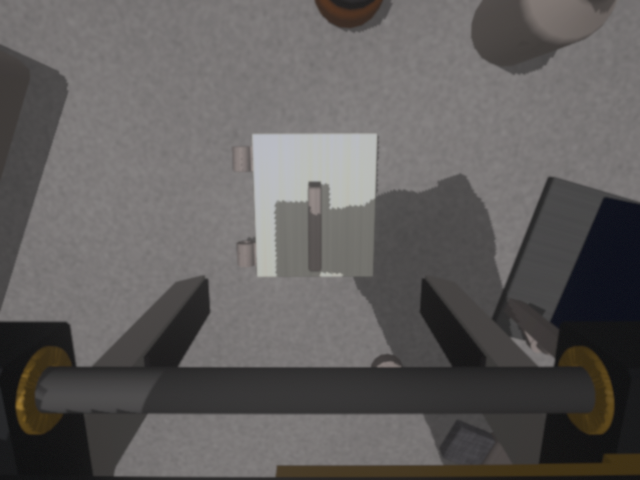

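The picture shows the door's panel corners at (252,133), (377,133), (257,276) and (373,276), with the bar at (315,182–271). These lie within a few pixels of my prediction. Next I'll grip the bar.

Call:
drive_tool:
  steps:
    - [0.5,0,-1,-40,0]
    - [0.5,0,-1,-80,0]
    - [0.5,0,-1,-120,0]
    - [0.5,0,-1,-140,0]
    - [0.5,0,-1,-153,0]
    - [0.5,0,-1,-153,0]
    - [0,0,-1,-153,0]
    - [0,0,-1,-153,0]
    - [0,0,-1,-153,0]
    - [0,0,-1,-153,0]
    - [0,0,-1,-153,0]
    - [0,0,-1,-153,0]
    - [0,0,-1,-153,0]
    - [0,0,-1,-153,0]
  squeeze: 25

```text
t: 4.73
eef_pos: [553.2, 288.5, 47.7]
eef_rot: [0.976, 0.217, 0.0, -0.0]
wrist_force: [-1.6, -0.5, 3.4]
opening: 9.9
grasp_force: 25.0
```

Call:
drive_tool:
  steps:
    - [0,0,0,15,0]
    - [0,0,0,40,0]
    - [0,0,0,75,0]
    - [0,0,0,115,0]
    - [0,0,0,155,0]
    - [0,0,0,195,0]
    - [0,0,-15,220,0]
    - [0,-5,-50,222,-6]
    - [0,-10,-90,222,-12]
    - [0,-15,-130,222,-18]
    - [0,-20,-170,222,-24]
    - [0,-20,-210,222,-30]
    - [0,-25,-250,222,-36]
    - [0,-30,-290,222,-41]
    - [0,-35,-330,222,-41]
    - [0,-40,-370,222,-41]
    - [0,-40,-410,222,-41]
    - [0,-45,-450,222,-41]

```text
t: 6.23
eef_pos: [507.7, -163.2, 270.4]
eef_rot: [0.99, -0.138, 0.0, -0.0]
wrist_force: [0.7, -0.2, -2.7]
opening: 9.7
grasp_force: 25.0
```

Call:
drive_tool:
  steps:
    - [0,0,-40,0,0]
    - [0,0,-80,0,0]
    - [0,0,-120,0,0]
    - [0,0,-145,0,0]
    - [0,0,-155,-20,0]
    - [0,0,-155,-50,0]
    - [0,0,-155,-80,0]
    - [0,0,-155,-80,0]
    - [0,0,-155,-80,0]

```text
t: 6.98
eef_pos: [507.7, -316.1, 189.6]
eef_rot: [0.99, -0.138, -0.001, -0.001]
wrist_force: [0.9, -0.9, -1.7]
opening: 9.9
grasp_force: 25.0
```

```bash
python3 - <<'E'
from h import *
s=state();print(s['t'],s['eef_pos'],s['eef_rot'],s['opening'],s['wrist_force'],s['wrist_torque'])
f=shot('wrist','w_r1');g=shot('scene','s_r1')
p=proj(g,[[507,-315,144]])[0];print(p)
u,v=int(p[0]),int(p[1]);c=g['pixels'][max(0,v-60):v+60,max(0,u-65):u+65]
cv2.imwrite('pics/r1.png',np.hstack([cv2.resize(f['pixels'],(400,300)),cv2.resize(c,(400,300),interpolation=cv2.INTER_CUBIC)]))
E
```

```text
6.9833 [ 507.70294381 -316.05336893  189.57821009] [ 9.90382291e-01 -1.38352480e-01 -9.89477103e-04 -7.28515299e-04] 9.929067046905601 [ 0.91849934 -0.86619993 -1.72358758] [0.05844089 0.04390388 0.03060081]
[281.24983475 138.22407101]
```

View pics/r1.png

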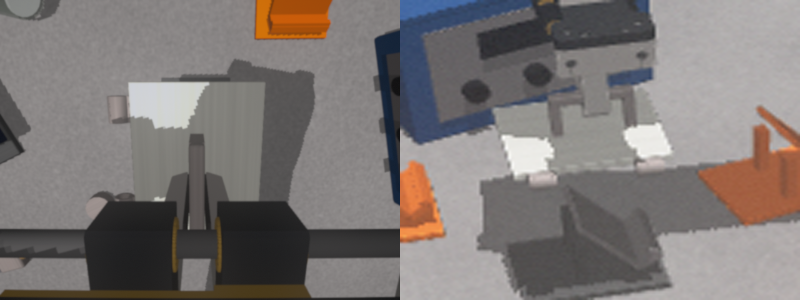

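The picture shows the door held flat over the rest, top edge towards +x and knuckles at +y. Now I'll lower its back onto the plate's top edge so the bar pivots in the fingers and the door tilts.

Call:
drive_tool:
  steps:
    - [0,0,0,-35,0]
    - [0,0,0,-65,0]
    - [0,0,0,-76,0]
    - [0,0,0,-78,0]
    - [0,-3,1,-80,0]
    - [0,-3,1,-80,0]
    - [0,-6,1.5,-83,0]
    - [0,-6,1.5,-83,0]
    - [0,-8.5,2.5,-85.5,0]
    - [0,-8.5,2.5,-85.5,0]
    - [0,-11,3,-88,0]
    - [0,-11,3,-88,0]
    - [0,-13.5,4,-91,0]
    - [0,-13.5,4,-91,0]
    - [0,-15.5,4.5,-94,0]
    - [0,-15.5,4.5,-94,0]
  squeeze: 12

```text
t: 8.42
eef_pos: [492.5, -312.3, 95.3]
eef_rot: [0.99, -0.139, -0.0, 0.0]
wrist_force: [-2.7, 0.0, 1.7]
opening: 9.7
grasp_force: 12.0
```

```bash
python3 - <<'E'
from h import *
s=state();print(s['t'],s['eef_pos'],s['eef_rot'],s['opening'],s['wrist_force'],s['wrist_torque'])
f=shot('wrist','w_r2');g=shot('scene','s_r2')
p=proj(g,[[500,-311,100]])[0]
u,v=int(p[0]),int(p[1]);c=g['pixels'][max(0,v-60):v+60,max(0,u-65):u+65]
cv2.imwrite('pics/r2.png',np.hstack([cv2.resize(f['pixels'],(400,300)),cv2.resize(c,(400,300),interpolation=cv2.INTER_CUBIC)]))
E
```

```text
8.4167 [ 492.50820155 -312.30145573   95.32169275] [ 9.90339697e-01 -1.38662472e-01 -6.53186444e-05  8.73623603e-06] 9.66298639054062 [-2.71738086  0.04422743  1.71837395] [-0.088475    0.52151773 -0.02536539]
```

View pics/r2.png

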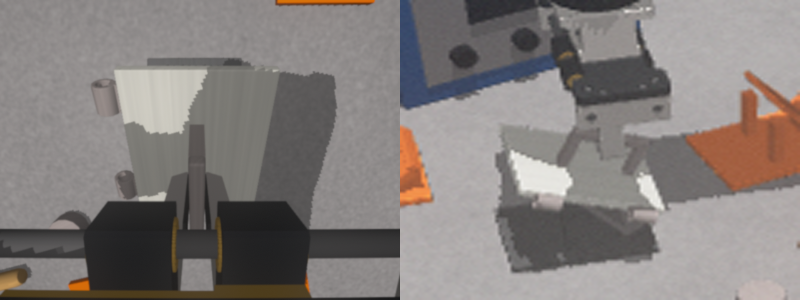

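Picture: the door is now tilted about 30° on the plate's edge, with the top knuckle risen and no large force. I'll continue to 53° and seat it.

Call:
drive_tool:
  steps:
    - [0,-1,0,-3.5,0]
    - [0,-1,0,-3.5,0]
    - [0,-2.5,0.5,-6.5,0]
    - [0,-2.5,0.5,-6.5,0]
    - [0,-3.5,1,-9.5,0]
    - [0,-3.5,1,-9.5,0]
    - [0,-4.5,1,-12.5,0]
    - [0,-4.5,1,-12.5,0]
    - [0,-4,1.5,-15,0]
    - [0,-4,1.5,-15,0]
    - [0,-5.5,2,-17,0]
    - [0,-5.5,2,-17,0]
    - [0,-7,2,-19,0]
    - [0,-7,2,-19,0]
    - [0,-7,2,-19,0]

```text
t: 9.77
eef_pos: [486.7, -310.5, 77.4]
eef_rot: [0.99, -0.139, 0.001, 0.0]
wrist_force: [-2.2, -0.2, 13.1]
opening: 9.9
grasp_force: 12.0
```

```bash
cat >> h.py <<'E'
def resting(O,yaw,th): # door->world with tilt th (deg from flat)
    a,t=np.radians(yaw),np.radians(th);ex=np.array([np.cos(a),np.sin(a),0]);ey=np.array([-np.sin(a),np.cos(a),0]);ez=np.array([0,0,1.])
    R=np.c_[ex*np.sin(t)-ez*np.cos(t),ey,ex*np.cos(t)+ez*np.sin(t)];return R,np.array(O,float)
E
python3 - <<'E'
from h import *
s=state();print(s['t'],s['eef_pos'],s['opening'],s['wrist_force'],s['wrist_torque'])
f=shot('wrist','w_r3');g=shot('scene','s_r3');t=shot('top','t_r3')
O=[526.4-40*.962,-320.8+40*.272,30];R,O=resting(O,-15.8,53)
for n,P in dict(tl=[-4,50,120],tr=[-4,-50,120],kh=[0,67,110],kl=[0,67,10]).items():
    W=O+R@np.array(P);print(n,W.round(1),proj(f,W).round(0),proj(g,W).round(0))
p=proj(g,[[500,-311,80]])[0]
u,v=int(p[0]),int(p[1]);c=g['pixels'][max(0,v-60):v+60,max(0,u-65):u+65]
cv2.imwrite('pics/r3.png',np.hstack([cv2.resize(f['pixels'],(400,300)),cv2.resize(c,(400,300),interpolation=cv2.INTER_CUBIC)]))
E
```

```text
9.7667 [ 486.73687171 -310.54830321   77.42447505] 9.90214240500917 [-2.24293972 -0.15732754 13.14545045] [0.16101372 0.55309582 0.02884199]
tl [ 567.9 -280.6  128.2] [[136. 132.]] [[265. 160.]]
tr [ 540.7 -376.8  128.2] [[478. 131.]] [[258. 134.]]
kh [ 569.9 -263.5  117.8] [[ 97. 142.]] [[268. 168.]]
kl [ 512.  -247.1   38. ] [[185. 257.]] [[295. 189.]]
```

View pics/r3.png

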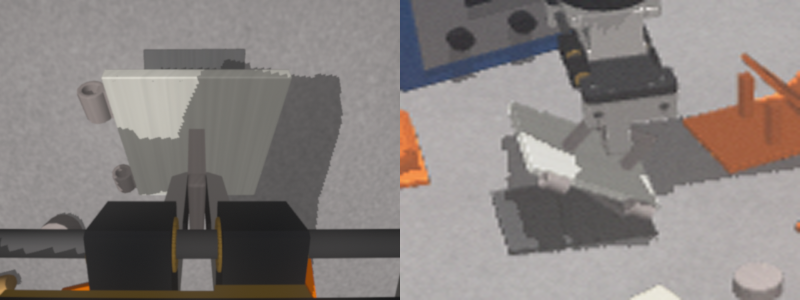

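```bash
python3 - <<'E'
from h import *
f=load('w_r3');k,d=K(f)
obj=np.array([[-4,50,120],[-4,-50,120],[-4,50,0],[-4,-50,0]],float)
px=np.array([(104,76),(290,75),(138,194),(252,194)],float)*1.6
ok,rv,tv=cv2.solvePnP(obj,px,k,d);T=f['camera_from_world']
Rw=T[:3,:3].T@cv2.Rodrigues(rv)[0];tw=T[:3,:3].T@(tv.ravel()-T[:3,3])
print((cv2.projectPoints(obj,rv,tv,k,d)[0].reshape(-1,2)-px).round(1))
print(Rw.round(3),tw.round(1));a=np.radians(-15.8);x=np.array([np.cos(a),np.sin(a)]);y=np.array([-np.sin(a),np.cos(a)])
dd=tw[:2]-[526.4,-320.8];print('O in rest',x@dd,y@dd,tw[2],'tilt',np.degrees(np.arcsin(Rw[2,2])))
b=tw+Rw@[-41,0,48];dd=b[:2]-[526.4,-320.8];print('bar',x@dd,y@dd,b[2])
im=cv2.cvtColor(f['pixels'],cv2.COLOR_BGR2GRAY)
for u in (180,200,220,240): print(u,im[100:135:1,u].tolist())
E
```

```text
[[-0.2 -0.8]
 [-0.2  0.8]
 [ 0.3  0.9]
 [ 0.3 -0.9]]
[[ 0.568  0.273  0.776]
 [-0.142  0.962 -0.235]
 [-0.811  0.023  0.585]] [ 466.4 -304.8   34.6]
O in rest -62.07673379829425 -0.9154093285873022 34.59536048021844 tilt 35.81217276477879
bar -47.155232873862715 -2.327231682741604 95.91709861444386
180 [153, 154, 155, 155, 155, 154, 154, 154, 154, 153, 152, 157, 167, 169, 169, 170, 172, 174, 175, 175, 176, 177, 185, 200, 209, 208, 198, 190, 186, 182, 181, 185, 187, 188, 188]
200 [154, 154, 155, 156, 156, 156, 155, 154, 152, 149, 149, 156, 166, 169, 170, 171, 172, 173, 173, 174, 175, 177, 188, 203, 211, 209, 200, 192, 191, 190, 190, 189, 190, 190, 190]
220 [151, 151, 151, 152, 153, 153, 155, 155, 154, 153, 153, 160, 169, 171, 171, 173, 174, 175, 176, 176, 176, 179, 190, 206, 214, 211, 202, 195, 193, 192, 192, 192, 192, 192, 192]
240 [105, 105, 106, 105, 105, 106, 106, 106, 106, 107, 120, 146, 165, 168, 168, 167, 168, 169, 171, 172, 175, 179, 190, 205, 212, 209, 199, 192, 191, 190, 190, 190, 190, 191, 190]
```

Picture: the tilt stopped near 38°. The pose fit shows the lower edge outside the lip at about (-60, 34) in the rest's frame, so the door bridges lip and plate top with the bar slipped in the fingers. I'll lift it, turn half round and press its top end on the plate's edge from behind, where there is no lip, to reach 53°.

Call:
drive_tool:
  steps:
    - [0,2,0,15,0]
    - [0,6,-1,50,0]
    - [0,10,-2,90,0]
    - [0,15,-3,130,7]
    - [0,20,-5,130,14]
    - [0,30,-7,130,21]
    - [0,40,-10,130,28]
    - [0,50,-13,130,35]
    - [0,60,-16,130,42]
    - [0,70,-19,130,49]
    - [0,80,-22,130,56]
    - [0,90,-25,130,63]
    - [0,96,-26,130,70]
    - [0,96,-26,130,77]
    - [0,96,-26,130,84]
    - [0,96,-26,130,90]
  squeeze: 25

```text
t: 11.25
eef_pos: [581.9, -335.9, 205.8]
eef_rot: [0.796, 0.605, 0.0, -0.0]
wrist_force: [-0.5, 0.3, -3.7]
opening: 9.7
grasp_force: 25.0
```

Call:
drive_tool:
  steps:
    - [0,0,0,0,7]
    - [0,0,0,0,14]
    - [0,0,0,0,21]
    - [0,0,0,0,28]
    - [0,0,0,0,35]
    - [0,0,0,0,42]
    - [0,0,0,0,49]
    - [0,0,0,0,56]
    - [0,0,0,0,63]
    - [0,0,0,0,70]
    - [0,0,0,0,77]
    - [0,0,0,0,84]
    - [0,0,0,0,90]
    - [0,0,0,0,90]

```text
t: 12.42
eef_pos: [581.7, -336.1, 205.9]
eef_rot: [0.136, 0.991, 0.0, -0.0]
wrist_force: [-0.5, 0.1, -3.8]
opening: 9.7
grasp_force: 25.0
```

```bash
cat >> h.py <<'E'
def edgeline(g,pts,dirn,half=10):
    # refine a line near the segment pts by strongest gradient along dirn
    P=[];a,b=np.array(pts,float);dirn=np.array(dirn,float)
    for t in np.linspace(.1,.9,40):
        q=a+t*(b-a);s=np.arange(-half,half+1);xy=(q+s[:,None]*dirn).astype(np.float32)
        v=cv2.remap(g,xy[:,:1].copy(),xy[:,1:].copy(),1).ravel();d=np.gradient(v);i=np.argmax(abs(d));
        if abs(d[i])>6:P.append(xy[i])
    P=np.array(P);vx,vy,x,y=cv2.fitLine(P.astype(np.float32),cv2.DIST_HUBER,0,.01,.01).ravel();return np.cross([x,y,1],[x+vx,y+vy,1])
def pose(f,obj,px):
    k,d=K(f);ok,rv,tv=cv2.solvePnP(np.array(obj,float),np.array(px,float),k,d);T=f['camera_from_world'];R=T[:3,:3].T
    return R@cv2.Rodrigues(rv)[0],R@(tv.ravel()-T[:3,3])
E
python3 - <<'E'
from h import *
s=state();print(s['t'],s['eef_pos'],s['eef_rot'],s['opening'],s['wrist_force'],s['wrist_torque'],s['qpos'])
f=shot('wrist','w_r4');g=shot('scene','s_r4')
p=proj(g,[[583,-337,220]])[0]
u,v=int(p[0]),int(p[1]);c=g['pixels'][max(0,v-60):v+60,max(0,u-65):u+65]
cv2.imwrite('pics/r4.png',np.hstack([cv2.resize(f['pixels'],(400,300)),cv2.resize(c,(400,300),interpolation=cv2.INTER_CUBIC)]))
im=f['pixels'];hsv=cv2.cvtColor(im,cv2.COLOR_BGR2HSV)
for v in (130,150,180,220,260,290,305):
    r=im[v].astype(int).mean(1);d=np.abs(np.gradient(r));i=[j for j in range(80,560) if d[j]>10 and d[j]==d[j-2:j+3].max()];print(v,i)
for u in (220,260,370,400):
    r=im[:,u].astype(int).mean(1);d=np.abs(np.gradient(r));i=[j for j in range(40,330) if d[j]>10 and d[j]==d[j-2:j+3].max()];print('u',u,i)
E
```

```text
12.4167 [ 581.74657426 -336.09909532  205.85041498] [ 1.35900723e-01  9.90722350e-01  4.67950684e-04 -1.69741147e-06] 9.667504887178962 [-0.5363825   0.09810917 -3.83961789] [ 0.03038694 -0.19750298 -0.0150699 ] [ 1.01586969  0.6334698  -0.82381803  1.46295401  0.4740057   1.25235278
  1.43845842]
130 [119, 292]
150 [124, 295]
180 [128, 301]
220 [134, 306, 328]
260 [140, 423]
290 [136, 357, 374, 414]
305 [141, 219, 297, 301, 329, 332, 361, 370, 409, 496, 522, 559]
u 220 [310, 322]
u 260 [312, 322]
u 370 [111, 122, 125, 249, 275, 298, 312, 322]
u 400 [122, 125, 246, 322]
```

```bash
cat >> h.py <<'E'
def inhand(tag,tl,tr,bl,br,half=6,show=True):
    f=load(tag);s=None;g=cv2.GaussianBlur(cv2.cvtColor(f['pixels'],cv2.COLOR_BGR2GRAY),(3,3),0).astype(np.float32)
    T=edgeline(g,(tl,tr),(0,1),4);L=edgeline(g,(tl,bl),(1,0),half);R=edgeline(g,(tr,br),(1,0),half);B=edgeline(g,(bl,np.array(bl)+.3*(np.array(br)-bl)),(0,1),half)
    X=lambda a,b:(lambda c:c[:2]/c[2])(np.cross(a,b))
    px=np.array([X(T,L),X(T,R),X(B,L),X(B,R)]);obj=[[-4,50,120],[-4,-50,120],[-4,50,0],[-4,-50,0]]
    Rw,tw=pose(f,obj,px)
    if show: print(px.round(1).tolist());print(Rw.round(3).tolist(),tw.round(1),'theta',np.degrees(np.arcsin(Rw[2,2])).round(1),'reproj',(proj(f,(Rw@np.array(obj).T).T+tw)-px).round(1).tolist())
    return Rw,tw
E
python3 - <<'E'
from h import *
for t in ('w_r3','w_r4'):
    Rw,tw=inhand(t,(166,123),(464,121),(221,309),(403,309))
    e=np.array([486.7,-310.5,77.4] if t=='w_r3' else [581.7,-336.1,205.9]);q=Rw.T@(e-tw);print('TCP in door frame',q.round(1)); print('vertical up in door',(Rw.T@[0,0,1]).round(2))
E
```

```text
[[161.3, 123.0], [468.0, 121.0], [222.4, 312.7], [415.6, 282.6]]
[[0.646, 0.223, 0.73], [-0.104, 0.973, -0.206], [-0.756, 0.057, 0.652]] [ 471.8 -308.7   32.7] theta 40.7 reproj [[0.3, 6.2], [2.6, -7.7], [3.4, -7.5], [-8.3, 9.9]]
TCP in door frame [-23.9   4.2  40.4]
vertical up in door [-0.76  0.06  0.65]
[[163.3, 125.8], [465.3, 125.3], [222.8, 312.0], [407.4, 312.0]]
[[-0.573, -0.268, -0.775], [0.163, -0.963, 0.212], [-0.803, -0.005, 0.595]] [ 602.8 -342.9  164.3] theta 36.5 reproj [[-0.2, -0.1], [0.2, -0.1], [0.7, 0.1], [-0.7, 0.1]]
TCP in door frame [-20.2  -1.1  42.6]
vertical up in door [-0.8 -0.   0.6]
```

Call:
drive_tool:
  steps:
    - [0,0,0,-40,0]
    - [0,0,0,-80,0]
    - [0,0,0,-115,0]
    - [0,0,0,-128,0]
    - [0,0,0,-132,0]
    - [0,1,0,-134,0]
    - [0,1.5,-0.5,-136,0]
    - [0,2,-0.5,-138,0]
    - [0,2.5,-0.5,-140,0]
    - [0,3,-1,-142,0]
    - [0,3,-1,-144,0]
    - [0,3.5,-1,-146,0]
    - [0,4,-1,-148,0]
    - [0,4,-1,-149,0]
    - [0,4,-1,-149,0]
  squeeze: 12

```text
t: 13.77
eef_pos: [585.9, -337.4, 57.3]
eef_rot: [0.139, 0.99, -0.0, 0.0]
wrist_force: [4.5, -2.3, 0.8]
opening: 9.7
grasp_force: 12.0
```

Call:
drive_tool:
  steps:
    - [0,3,-1,5,0]
    - [0,3,-1,30,0]
    - [0,3,-1,70,0]
    - [0,3,-1,110,0]
    - [0,3,-1,140,0]
    - [0,3,-1,150,0]
    - [0,3,-1,150,0]
  squeeze: 30

```text
t: 14.35
eef_pos: [589.3, -338.3, 209.6]
eef_rot: [0.139, 0.99, -0.001, 0.001]
wrist_force: [0.6, -0.2, -3.9]
opening: 10.0
grasp_force: 30.0
```

```bash
python3 - <<'E'
from h import *
s=state();print(s['t'],s['eef_pos'],s['opening'],s['wrist_force'])
shot('wrist','w_r5')
im=load('w_r5')['pixels']
for u in (230,260,380,400):
    r=im[:,u].astype(int).mean(1);d=np.abs(np.gradient(r));print('u',u,[j for j in range(40,330) if d[j]>10 and d[j]==d[j-2:j+3].max()])
for v in (150,200,250):
    r=im[v].astype(int).mean(1);d=np.abs(np.gradient(r));print('v',v,[j for j in range(80,560) if d[j]>8 and d[j]==d[j-2:j+3].max()])
E
```

```text
14.35 [ 589.29171502 -338.3377737   209.63763   ] 9.991595494546482 [ 0.569871   -0.15060841 -3.91003855]
u 230 [124, 305, 322]
u 260 [305, 322]
u 380 [124, 144, 250, 286, 322]
u 400 [124, 144, 286, 322]
v 150 [106, 307]
v 200 [130, 305]
v 250 [142, 322, 343, 361, 375, 426]
```

```bash
python3 - <<'E'
from h import *
f=load('w_r5');e=np.array([589.3,-338.3,209.6]);bar=e+[0,0,26]
for th in (46,50,54):
    R,_=resting([0,0,0],164.3,th);O=bar-R@np.array([-41,-1,58.2])
    print(th,proj(f,[O+R@np.array(p) for p in ([-4,50,120],[-4,-50,120],[-4,50,0],[-4,-50,0],[4,50,120])]).round(0).tolist())
for tl,tr,bl,br in [((142,145),(478,144),(226,304),(400,304)),((150,145),(470,144),(226,290),(400,290))]:
    try: inhand('w_r5',tl,tr,bl,br,10)
    except Exception as x: print(x)
E
```

```text
46 [[150.0, 134.0], [478.0, 132.0], [224.0, 292.0], [406.0, 291.0], [155.0, 115.0]]
50 [[145.0, 139.0], [483.0, 137.0], [224.0, 283.0], [407.0, 282.0], [149.0, 118.0]]
54 [[139.0, 145.0], [489.0, 144.0], [223.0, 274.0], [407.0, 274.0], [143.0, 122.0]]
[[145.2, 145.0], [482.6, 144.0], [230.3, 301.8], [395.2, 306.8]]
[[-0.679, -0.28, -0.679], [0.198, -0.96, 0.198], [-0.707, 0.0, 0.707]] [ 604.3 -344.5  169.6] theta 45.0 reproj [[2.2, -0.8], [-2.8, 2.1], [-9.6, 0.8], [10.6, -3.2]]
[[144.3, 143.9], [483.8, 144.4], [196.9, 239.7], [338.5, 409.3]]
[[-0.386, -0.519, -0.763], [0.468, -0.823, 0.323], [-0.795, -0.233, 0.56]] [ 610.8 -362.8  183.8] theta 34.1 reproj [[9.0, -53.1], [-26.5, 38.0], [-3.4, 59.7], [34.4, -40.5]]
```

```bash
python3 - <<'E'
from h import *
f=load('w_r5');g=cv2.GaussianBlur(cv2.cvtColor(f['pixels'],cv2.COLOR_BGR2GRAY),(3,3),0).astype(np.float32)
T=edgeline(g,((146,144.5),(482,144.2)),(0,1),3)
L=edgeline(g,((145,144),(185,210)),(1,0),10);R=edgeline(g,((483,144),(444,215)),(1,0),10)
X=lambda a,b:(lambda c:c[:2]/c[2])(np.cross(a,b))
at=lambda l,v:-(l[1]*v+l[2])/l[0]
for v in (144,180,210,286,305): print(v,at(L,v).round(1),at(R,v).round(1))
e=np.array([589.3,-338.3,209.6])
for vb in (286,305):
    B=[0,1,-vb];px=np.array([X(T,L),X(T,R),X(B,L),X(B,R)]);obj=np.array([[-4,50,120],[-4,-50,120],[-4,50,0],[-4,-50,0]])
    Rw,tw=pose(f,obj,px);print(vb,px.round(0).tolist(),np.degrees(np.arcsin(Rw[2,2])),(proj(f,(Rw@obj.T).T+tw)-px).round(1).tolist(),(Rw.T@(e-tw)).round(1),Rw.round(2).tolist(),proj(f,Rw@np.array([4,50,120])+tw))
E
```

```text
Traceback (most recent call last):
  File "h.py", line 37, in edgeline
    P=np.array(P);vx,vy,x,y=cv2.fitLine(P.astype(np.float32),cv2.DIST_HUBER,0,.01,.01).ravel();return np.cross([x,y,1],[x+vx,y+vy,1])
                            ~~~~~~~~~~~^^^^^^^^^^^^^^^^^^^^^^^^^^^^^^^^^^^^^^^^^^^^^^^
cv2.error: OpenCV(4.12.0) /io/opencv/modules/imgproc/src/linefit.cpp:618: error: (-215:Assertion failed) npoints2 >= 0 || npoints3 >= 0 in function 'fitLine'
```

```bash
cat >> h.py <<'E'
from scipy.optimize import least_squares
def hand_fit(f,e,yaw,w,vt,vk,vb=None,x0=(48,55,24)):
    # tilt, grip z on bar, bar height over TCP, from top-edge width and edge rows at the middle
    def P(x):
        R,_=resting([0,0,0],yaw,x[0]);O=np.array(e)+[0,0,x[2]]-R@np.array([-41,-1,x[1]]);return R,O
    def res(x):
        R,O=P(x);q=proj(f,[O+R@np.array(p) for p in ([-4,50,120],[-4,-50,120],[4,0,120],[-4,0,0])])
        r=[q[1,0]-q[0,0]-w,(q[0,1]+q[1,1])/2-vt,q[2,1]-vk];return r+([q[3,1]-vb] if vb else [])
    s=least_squares(res,x0);R,O=P(s.x);return s.x.round(1),np.round(s.fun,1),R,O
E
python3 - <<'E'
from h import *
e=[589.3,-338.3,209.6];f=load('w_r5')
for vb in (None,286,305): print(vb,*hand_fit(f,e,164.3,338,144.3,124,vb)[:2])
print('check r4',*hand_fit(load('w_r4'),[581.7,-336.1,205.9],164.3,302,125.5,111,312)[:2])
for t in ('w_r4','w_r5'):
    im=load(t)['pixels'].astype(int).mean(2);print(im[265:330:3,235].round(),im[265:330:3,390].round())
E
```

```text
None [47.2 62.5 32.7] [0. 0. 0.]
286 [50.  61.3 28.5] [-0.   0.5 -0.5  0. ]
305 [44.7 63.3 36.2] [ 0.  -0.4  0.4 -0. ]
check r4 [36.5 57.9 25.6] [ 0.  -0.2  0.2 -0. ]
[108. 108. 108. 107. 107. 107. 107. 107. 108. 108. 107. 107. 106. 106.
 105. 105. 108. 101. 101.  64.  36.  35.] [113. 113. 112. 112. 112. 111. 112. 110. 110. 109. 109. 109. 109. 110.
 110. 111. 131. 141. 138.  80.  40.  39.]
[100. 101. 101. 102. 101. 100.  99.  93.  75.  76.  76.  76.  76.  76.
 106. 114. 114. 114. 114.  70.  37.  37.] [106. 106. 105. 104. 104. 105. 106. 127. 143. 141. 143. 144. 144. 144.
 146. 144. 143. 141. 140.  81.  43.  42.]
```

Call:
drive_tool:
  steps:
    - [0,0,0,0,-7]
    - [0,0,0,0,-14]
    - [0,0,0,0,-21]
    - [0,0,0,0,-28]
    - [0,0,0,0,-35]
    - [0,0,0,0,-42]
    - [0,0,0,0,-49]
    - [0,0,0,0,-56]
    - [0,0,0,0,-63]
    - [0,0,0,0,-70]
    - [0,0,0,0,-77]
    - [0,0,0,0,-84]
    - [0,0,0,0,-90]

```text
t: 15.48
eef_pos: [587.3, -338.0, 204.2]
eef_rot: [0.8, 0.6, -0.001, -0.002]
wrist_force: [1.1, -0.9, -2.7]
opening: 9.7
grasp_force: 30.0
```

Call:
drive_tool:
  steps:
    - [0,-8,2,0,-7]
    - [0,-16,4,0,-14]
    - [0,-24,6,0,-21]
    - [0,-32,8,0,-28]
    - [0,-40,10,0,-35]
    - [0,-48,12,0,-42]
    - [0,-56,14,0,-49]
    - [0,-64,17,0,-56]
    - [0,-72,20,0,-63]
    - [0,-80,23,0,-70]
    - [0,-88,25,0,-77]
    - [0,-91.8,25.7,0,-84]
    - [0,-91.8,25.7,-20,-90]
    - [0,-91.8,25.7,-50,-90]
    - [0,-91.8,25.7,-80,-90]
    - [0,-91.8,25.7,-98,-90]
    - [0,-91.8,25.7,-98,-90]
    - [0,-91.8,25.7,-98,-90]

```text
t: 16.98
eef_pos: [495.4, -311.9, 107.5]
eef_rot: [0.99, -0.139, -0.002, -0.001]
wrist_force: [0.1, 0.0, -2.2]
opening: 9.7
grasp_force: 30.0
```

```bash
cat >> h.py <<'E'
def rows(f):
    im=f['pixels'].astype(int).mean(2)
    for u in (235,260,390): r=im[:,u];d=np.gradient(r);print('u',u,[(j,int(r[j+2]-r[j-2])) for j in range(60,320) if abs(d[j])>5 and abs(d[j])==abs(d[j-3:j+4]).max()])
    for v in (150,180): r=im[v];d=np.gradient(r);print('v',v,[(j,int(r[j+2]-r[j-2])) for j in range(60,580) if abs(d[j])>4 and abs(d[j])==abs(d[j-3:j+4]).max()])
E
python3 - <<'E'
from h import *
s=state();print(s['t'],s['eef_pos'],s['eef_rot'],s['opening'],s['wrist_force'],s['qpos'][6])
rows(shot('wrist','w_r6'))
E
```

```text
16.9833 [ 495.4415483  -311.92476587  107.46886128] [ 9.90333061e-01 -1.38691519e-01 -2.10910948e-03 -8.01666702e-04] 9.656793362235419 [ 0.12804826  0.04007205 -2.20013462] -1.4291108690750343
u 235 [(125, 32), (145, -45), (225, -43), (286, 45)]
u 260 [(98, -50), (124, 102), (145, -47), (224, -53), (286, 21)]
u 390 [(94, -50), (124, 33), (144, -23), (286, -14)]
v 150 [(115, -47), (140, 16), (147, 19), (296, -24), (302, -29), (531, 49)]
v 180 [(114, -32), (160, 37), (164, 40), (287, -34), (533, 52)]
```

Call:
drive_tool:
  steps:
    - [0,2,-0.5,-10,0]
    - [0,2,-0.5,-18,0]
    - [0,2,-0.5,-23,0]
    - [0,2,-0.5,-26,0]
    - [0,2,-0.5,-26,0]
    - [0,0.5,0,-28,0]
    - [0,-0.5,0.3,-29.5,0]
    - [0,-1,0.5,-31,0]
    - [0,-1,0.5,-31,0]

```text
t: 17.78
eef_pos: [495.8, -312.1, 78.9]
eef_rot: [0.99, -0.139, 0.0, 0.0]
wrist_force: [-3.7, 1.1, 5.6]
opening: 9.6
grasp_force: 30.0
```

```bash
python3 - <<'E'
from h import *
s=state();print(s['t'],s['eef_pos'],s['opening'],s['wrist_force'],s['wrist_torque'])
f=shot('wrist','w_r7');rows(f)
E
```

```text
17.7833 [ 495.78678234 -312.134872     78.85241362] 9.630504947101173 [-3.65411633  1.11600763  5.58864263] [ 0.3515354   0.7885061  -0.01208552]
u 235 [(96, -43), (127, 91), (148, -45), (226, -52), (284, 47)]
u 260 [(95, -58), (126, 90), (148, -48), (224, -55), (284, -17), (304, 24), (310, 48)]
u 390 [(96, -71), (126, 58), (147, -25)]
v 150 [(105, -12), (114, -36), (143, 21), (297, -50), (542, 51)]
v 180 [(110, -33), (161, 40), (284, -27), (289, -23), (547, 56)]
```

Call:
drive_tool:
  steps:
    - [0,-1,0.3,-1.5,0]
    - [0,-2,0.6,-3,0]
    - [0,-2,0.6,-3,0]
    - [0.03,-2,0.6,-3,0]
    - [0.13,-2,0.6,-3,0]
    - [0.16,-2,0.6,-3,0]
    - [0.25,-2,0.6,-3,0]
    - [0.35,-2,0.6,-3,0]
    - [0.35,-2,0.6,-3,0]

```text
t: 18.58
eef_pos: [494.0, -311.4, 75.4]
eef_rot: [0.99, -0.139, 0.0, -0.0]
wrist_force: [-0.4, 0.1, -0.3]
opening: 31.1
grasp_force: 0.0
```

```bash
python3 - <<'E'
from h import *
s=state();print(s['t'],s['eef_pos'],s['opening'],s['wrist_force'],s['wrist_torque'])
f=shot('wrist','w_r8');rows(f)
R,O=resting([526.4-40*.962,-320.8+40*.272,30],-15.8,53)
print(proj(f,[O+R@np.array(p) for p in ([-4,50,120],[-4,-50,120],[4,0,120],[-4,0,0])]).round(0).tolist())
E
```

```text
18.5833 [ 493.96702475 -311.35834492   75.42899019] 31.125479372329092 [-0.41025988  0.12502904 -0.29530084] [ 0.0827879   0.00928436 -0.00647489]
u 235 [(91, -50), (132, -28), (138, 106), (160, -48), (226, -55), (284, 47), (313, -37)]
u 260 [(91, -56), (132, -21), (137, 105), (160, -50), (217, -52)]
u 390 [(90, -53), (97, -27), (137, 61), (159, -26)]
v 150 [(146, 60), (304, -55), (483, -32), (547, 58)]
v 180 [(106, -15), (118, -26), (131, 23), (134, 23), (145, -39), (158, 40), (285, -50), (548, 60)]
[[139.0, 158.0], [483.0, 157.0], [311.0, 135.0], [313.0, 284.0]]
```

Edge rows match the seated prediction (159.5/137/284 against 157.5/135/284), so the door sits in the rest and has been let go. Next I'll rise and turn a quarter for the top-edge pinch.

Call:
drive_tool:
  steps:
    - [0.5,0,0,20,0]
    - [0.5,0,0,60,0]
    - [0.5,0,0,100,0]
    - [0.5,0,0,140,7]
    - [0.5,10,-2,165,14]
    - [0.5,20,-4,165,21]
    - [0.5,30,-6,165,28]
    - [0.5,40,-8,165,35]
    - [0.5,50,-10,165,42]
    - [0.5,58,-12,165,49]
    - [0.5,59,-12,165,56]
    - [0.45,59,-12,165,63]
    - [0.42,59,-12,165,70]
    - [0.42,59,-12,165,77]
    - [0.42,59,-12,165,84]
    - [0.42,59,-12,150,90]
    - [0.42,59,-12,130,90]
    - [0.42,59,-12,110,90]
    - [0.42,59,-12,110,90]

```text
t: 20.22
eef_pos: [551.2, -322.8, 181.8]
eef_rot: [0.798, 0.602, -0.001, -0.002]
wrist_force: [-0.7, 0.4, -0.7]
opening: 39.1
grasp_force: 0.0
```

```bash
cat >> h.py <<'E'
C0=np.array([526.4,-320.8]);XR=np.array([.962,-.272]);YR=np.array([.272,.962])
def rest_xy(p): d=np.array(p)[:2]-C0;return (XR@d).round(1),(YR@d).round(1)
E
python3 - <<'E'
from h import *
s=state();print(s['t'],s['eef_pos'],s['eef_rot'],s['opening'],s['qpos'][6],'TCP rest',rest_xy(s['eef_pos']))
f=shot('wrist','w_p1');t=shot('top','t_p1')
R,O=resting([526.4-40*.962,-320.8+40*.272,30],-15.8,53)
q=[O+R@np.array(p) for p in ([-4,50,120],[-4,-50,120],[4,50,120],[4,-50,120],[0,67,110])]
print(proj(f,q).round(1).tolist(),proj(t,q).round(1).tolist())
g=f['pixels'].astype(int).mean(2)
for u in (180,300,420): r=g[:,u];d=np.gradient(r);print('u',u,[(j,int(r[j+2]-r[j-2])) for j in range(20,340) if abs(d[j])>5 and abs(d[j])==abs(d[j-3:j+4]).max()])
for v in (60,120,170,200,240,280): r=g[v];d=np.gradient(r);print('v',v,[(j,int(r[j+2]-r[j-2])) for j in range(20,620) if abs(d[j])>5 and abs(d[j])==abs(d[j-3:j+4]).max()])
E
```

```text
20.2167 [ 551.17690921 -322.82916026  181.78988158] [ 0.79830798  0.60224422 -0.00098373 -0.0023007 ] 39.11435125817426 0.01025371306303719 TCP rest (np.float64(24.4), np.float64(4.8))
[[323.0, 179.4], [322.6, 348.2], [334.5, 178.6], [333.0, 344.4], [317.7, 146.9]] [[413.0, 243.0], [450.7, 257.8], [413.5, 241.0], [450.9, 255.7], [405.4, 242.3]]
u 180 [(276, -46), (322, -42)]
u 300 [(148, -39), (179, 40), (248, -32), (335, -17)]
u 420 [(244, -45), (307, -18), (320, 35), (327, -36)]
v 60 [(42, -52), (47, 75), (143, -74), (156, 49), (573, -57), (581, -16)]
v 120 [(63, -51), (68, 79), (562, -48), (579, -52), (611, 15), (612, 17)]
v 170 [(252, -28), (270, 44), (289, -35), (306, 22), (307, 20), (311, -17), (327, 12), (584, -48), (595, -21)]
v 200 [(209, -40), (227, 57), (321, 31), (333, -98), (358, 47), (574, -48), (590, -57)]
v 240 [(188, -29), (203, 29), (218, 17), (244, 27), (321, 31), (333, -102), (338, 23), (357, 49), (365, -41), (375, 12), (390, 41), (423, -42), (432, 41), (594, -48), (604, -18)]
v 280 [(20, 11), (100, 14), (126, 15), (132, -37), (136, 23), (270, 55), (332, -20), (359, -38), (364, 35), (442, 44), (585, -44), (592, 17), (602, -59)]
```

Call:
drive_tool:
  steps:
    - [0.42,6.7,-1.9,-30,0]
    - [0.42,6.7,-1.9,-55,0]
    - [0.42,6.7,-1.9,-66,0]
    - [0.42,6.7,-1.9,-72,0]
    - [0.42,6.7,-1.9,-72,0]
    - [0.33,3,-0.8,-72,0]
    - [0.26,-0.4,0.1,-72,0]
    - [0.25,-0.4,0.1,-72,0]
    - [0.2,-0.4,0.1,-72,0]
    - [0,-0.4,0.1,-72,0]
    - [0,-0.4,0.1,-72,0]
    - [0,-0.4,0.1,-72,0]
  squeeze: 5

```text
t: 21.32
eef_pos: [553.0, -323.6, 114.0]
eef_rot: [0.798, 0.602, 0.0, 0.001]
wrist_force: [2.0, -0.6, 5.2]
opening: 16.7
grasp_force: 5.1
```

Call:
drive_tool:
  steps:
    - [0,-4,1,0,0]
    - [0,-8,2,1,0]
    - [0,-11.5,3,2,0]
    - [0,-15,4,4,0]
    - [0,-19,5.3,6,0]
    - [0,-23,6.5,8,0]
    - [0,-27.5,7.8,9.5,0]
    - [0,-32,9,11,0]
    - [0,-36,10,12,0]
    - [0,-40,11.2,13.5,0]
    - [0,-44.5,12.5,14.5,0]
    - [0,-49,14,15,0]
    - [0,-53,15,15.5,0]
    - [0,-53,15,15.5,0]

```text
t: 22.48
eef_pos: [499.1, -308.3, 129.4]
eef_rot: [0.798, 0.602, -0.0, 0.0]
wrist_force: [0.7, 0.7, 6.0]
opening: 9.1
grasp_force: 5.1
```

```bash
python3 - <<'E'
from h import *
s=state();print(s['t'],s['eef_pos'],s['opening'],s['wrist_force'],s['wrist_torque'],rest_xy(s['eef_pos']))
f=shot('wrist','w_p2')
E
```

```text
22.4833 [ 499.05308152 -308.25764686  129.37558965] 9.100789230615499 [0.66842498 0.68989473 5.9678892 ] [0.11157697 0.04407168 0.02822117] (np.float64(-29.7), np.float64(4.6))
```

Call:
drive_tool:
  steps:
    - [0,-3,1,0,0]
    - [0,-6,2,0.5,0]
    - [0,-6,2,3,0]
    - [0,-6,2,8,0]
    - [0,-6,2,20,0]
    - [0,-6,2,45,0]
    - [0,-6,2,80,0]
    - [0,-6,2,115,0]
    - [0,-6,2,150,0]
    - [0,-6,2,165,0]
    - [0,-6,2,165,0]
    - [0,-6,2,165,0]
  squeeze: 35

```text
t: 23.53
eef_pos: [493.6, -306.2, 294.4]
eef_rot: [0.798, 0.602, 0.0, 0.0]
wrist_force: [-0.4, -0.4, -3.9]
opening: 7.6
grasp_force: 35.0
```

```bash
python3 - <<'E'
from h import *
s=state();print(s['t'],s['eef_pos'],s['eef_rot'],s['opening'],s['grasp_force'],s['wrist_force'],s['wrist_torque'],s['qpos'])
f=shot('wrist','w_p3')
g=f['pixels'].astype(int).mean(2)
for v in (120,150,180,200,220,240,280): r=g[v];d=np.gradient(r);print('v',v,[(j,int(r[j+2]-r[j-2])) for j in range(150,500) if abs(d[j])>5 and abs(d[j])==abs(d[j-3:j+4]).max()])
for u in (310,317,324): r=g[:,u];d=np.gradient(r);print('u',u,[(j,int(r[j+2]-r[j-2])) for j in range(20,340) if abs(d[j])>5 and abs(d[j])==abs(d[j-3:j+4]).max()])
E
```

```text
23.5333 [ 493.58162401 -306.2356373   294.40692655] [7.98258417e-01 6.02314905e-01 1.13375091e-04 4.92268426e-04] 7.642234335951193 34.970329999923706 [-0.4323461  -0.4204412  -3.88674103] [-0.06007089 -0.04170029 -0.03943477] [ 0.91421225  0.30638932 -0.5181802   1.60211075  0.15716844  1.27378914
  0.09209964]
v 120 [(180, 47)]
v 150 [(180, 21), (306, -15), (311, 18), (322, 15)]
v 180 [(291, -41), (296, 49), (303, -75), (326, 70), (332, -54), (333, -49), (349, -22), (362, 26), (401, 45)]
v 200 [(291, -41), (305, 26), (324, -51), (340, 24), (357, 15), (362, -18), (401, 45)]
v 220 [(292, -40), (305, 93), (325, -118), (337, 25), (357, 14), (361, -24), (400, 49)]
v 240 [(225, 42), (265, -46), (292, -20), (304, 117), (325, -117), (338, 21), (344, -25), (399, 25), (419, 43)]
v 280 [(305, 65), (320, 68), (325, -117), (417, 47), (436, -49)]
u 310 [(155, 40), (164, -32), (169, 56), (174, -59), (183, 68), (201, 94), (265, -60)]
u 317 [(155, 42), (164, -36), (183, 68), (201, 98), (269, -47)]
u 324 [(157, 44), (167, -28), (182, 70), (191, -61), (201, 76), (282, -47)]
```

```bash
python3 - <<'E'
from h import *
f=load('w_p3');e=np.array([493.58,-306.24,294.41]);a=np.radians(-15.9)
ex=np.array([np.cos(a),np.sin(a),0]);ey=np.array([-np.sin(a),np.cos(a),0]);ez=np.array([0,0,1.])
W=lambda p,x:e+ex*(p[0]-x[2])+ey*(p[1]-x[0])+ez*(p[2]-x[1])
def res(x):
    q=proj(f,[W(p,x) for p in ([-4,50,120],[4,50,120],[0,67,110],[-4,30,120],[4,30,120])])
    return [q[0,1]-201,q[1,1]-201,q[2,1]-155,q[3,0]-305,q[4,0]-325]
s=least_squares(res,[5,95,0]);print(s.x.round(1),s.fun.round(1))
for y0 in (s.x[0],):
    q=proj(f,[W(p,s.x) for p in ([0,59,110],[0,67,110],[0,51,110],[-8,59,110],[8,59,110],[-4,50,120],[4,50,120],[-4,-50,120],[-36,0,82],[-46,0,82],[-46,5,18])]);print(q.round(0).tolist())
np.save('hand.npy',s.x)
cv2.imwrite('pics/p3.png',cv2.resize(f['pixels'][130:330,220:420],(400,400),interpolation=cv2.INTER_CUBIC))
g=f['pixels'].astype(int).mean(2);print(g[150:205:2,305:330:2].round().astype(int))
E
```

```text
[  6.7 104.7  -0.4] [-0.  -0.   0.  -0.1  0.1]
[[315.0, 175.0], [315.0, 155.0], [315.0, 195.0], [295.0, 175.0], [335.0, 175.0], [305.0, 201.0], [325.0, 201.0], [306.0, 426.0], [243.0, 290.0], [223.0, 290.0], [243.0, 248.0]]
[[144 132 132 143 151 148 138 131 132 143 145 145 144]
 [137 143 148 141 131 128 136 142 138 134 144 146 146]
 [125 120 118 126 138 139 127 117 115 114 132 145 145]
 [130 143 156 164 166 164 161 155 143 128 121 141 145]
 [158 162 161 160 157 156 157 158 159 156 142 130 141]
 [157 150 146 143 140 138 143 148 151 154 156 142 127]
 [149 133 127 128 131 131 130 129 129 147 153 154 140]
 [137 104 103 105 105 105 105 103  97 126 148 154 153]
 [131  90  92  94  93  93  94  92  90 119 131 150 154]
 [149 118  91  99  93  88  87  85  90 104 112 141 154]
 [152 152 132 127 105  95  94  92  98  98 101 133 154]
 [130 153 160 148 104  99  99  98  96  94  89 116 152]
 [ 99 126 133 130 103  99  97  94  93  94  83 105 149]
 [ 86  95  99  99  99  98  97  92  91  91  81 119 150]
 [ 77  91  97  94  93  93  93  90  82  81  85 136 152]
 [ 79  81  85  83  84  84  83  84  82  80 103 150 154]
 [108  82  93  96  96  98  98  98  90 102 143 160 154]
 [148 117 135 144 143 144 144 142 126 144 161 157 147]
 [160 154 154 155 155 156 156 156 156 161 157 147 121]
 [154 160 162 163 161 160 161 167 162 155 145 120  86]
 [138 149 158 164 168 168 165 166 152 139 118  85  75]
 [108 124 150 157 160 160 158 157 134 102  83  75  74]
 [103 114 147 155 156 155 155 154 124  89  75  75  75]
 [106 114 142 148 148 148 148 147 122  95  76  75  74]
 [105 109 116 117 117 115 115 113 106  94  79  74  74]
 [121 136 138 137 136 133 130 132 132 122  90  75  74]
 [163 196 199 199 198 197 195 195 195 182 117  75  74]
 [173 208 212 213 213 213 212 212 210 196 125  76  75]]
```

Call:
drive_tool:
  steps:
    - [0,-2,20,0,-4]
    - [0,-6,50,0,-8]
    - [0,-10,85,0,-13]
    - [0,-15,120,0,-18]
    - [0,-20,155,0,-24]
    - [0,-25,190,0,-30]
    - [0,-30,225,0,-36]
    - [0,-35,260,0,-42]
    - [0,-40,290,0,-48]
    - [0,-44,315,0,-54]
    - [0,-46,335,0,-60]
    - [0,-47,347,0,-64]
    - [0,-47,352,-20,-64]
    - [0,-47,352,-50,-64]
    - [0,-47,352,-85,-64]
    - [0,-47,352,-115,-64]
    - [0,-47,352,-130,-64]
    - [0,-47,352,-134,-64]
    - [0,-47,352,-134,-64]
    - [0,-47,352,-134,-64]

```text
t: 25.25
eef_pos: [446.5, 45.8, 160.3]
eef_rot: [0.996, 0.088, -0.0, -0.0]
wrist_force: [0.4, 0.0, -3.4]
opening: 7.8
grasp_force: 35.0
```

```bash
python3 - <<'E'
from h import *
s=state();print(s['t'],s['eef_pos'],s['eef_rot'],s['opening'],s['grasp_force'],s['wrist_force'],s['wrist_torque'],s['qpos'][6])
f=shot('wrist','w_h1');g=shot('scene','s_h1')
print(proj(f,[[537.9,61.6,115],[537.9,61.6,132],[556.4,88,130]]).round(1).tolist())
c=f['pixels'][20:220,220:420];p=proj(g,[[520,58,100]])[0].astype(int);print(p)
d=g['pixels'][p[1]-50:p[1]+50,p[0]-50:p[0]+50]
cv2.imwrite('pics/h1.png',np.hstack([cv2.resize(c,(400,400),interpolation=cv2.INTER_CUBIC),cv2.resize(d,(400,400),interpolation=cv2.INTER_CUBIC)]))
E
```

```text
25.25 [446.53431604  45.84759837 160.25647663] [ 9.96134714e-01  8.78383453e-02 -1.31629605e-04 -1.98164624e-04] 7.762334432849393 34.985092878341675 [ 0.44163665  0.00678017 -3.44152287] [ 0.0370056  -0.04567885 -0.07064539] -1.723483778096719
[[313.4, 86.5], [313.3, 82.2], [262.9, 29.5]]
[359 257]
```

View pics/h1.png

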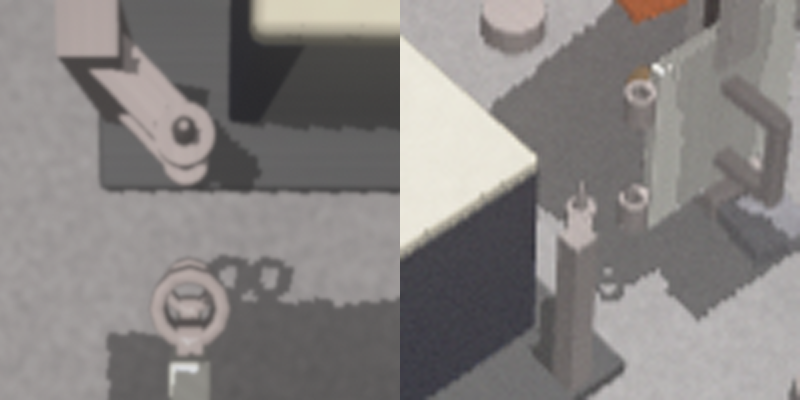

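Left crop: the upper pin and lug are at full-image (313.5,86.5), exactly as predicted. The knuckle ring is at (315,174), with the lower knuckle visible through its bore. The right crop shows the door hanging upright beside the post. I'll compute the remaining shift.

```bash
python3 - <<'E'
from h import *
f=load('w_h1');e=np.array([446.53,45.85,160.26]);yw=2*np.degrees(np.arctan2(.08784,.99613))-90;print('door yaw',yw)
a=np.radians(yw);ex=np.array([np.cos(a),np.sin(a),0]);ey=np.array([-np.sin(a),np.cos(a),0]);ez=np.array([0,0,1.])
g=cv2.cvtColor(f['pixels'],cv2.COLOR_BGR2GRAY)
print('col315',[(v,int(g[v,315])) for v in range(144,206,1)])
print('row174',[(u,int(g[174,u])) for u in range(290,340,1)])
for z0 in (100,104.7):
    W=lambda p,y0,x0:e+ex*(p[0]-x0)+ey*(p[1]-y0)+ez*(p[2]-z0)
    k=onplane(f,[(315,174)],e[2]+110-z0)[0];d=np.array([537.9,61.6,0])-[k[0],k[1],0]
    print(z0,'knuckle',k.round(1),'move',d.round(1),'along y',(ey@d).round(1),'x',(ex@d).round(1),'y0',59-(ey@(k-e)).round(1))
    y0=59-ey@(k-e);x0=-(ex@(k-e))
    print('lower rim y67 z30',proj(f,[W([0,67,30],y0,x0),W([0,67,110],y0,x0),W([0,51,110],y0,x0),W([0,59,30],y0,x0),W([0,64,30],y0,x0),W([0,54,30],y0,x0),W([-4,50,120],y0,x0)]).round(1).tolist())
E
```

```text
door yaw -79.92124174193034
col315 [(144, 150), (145, 151), (146, 152), (147, 149), (148, 140), (149, 137), (150, 150), (151, 154), (152, 134), (153, 119), (154, 137), (155, 159), (156, 169), (157, 170), (158, 167), (159, 163), (160, 155), (161, 143), (162, 143), (163, 148), (164, 151), (165, 152), (166, 145), (167, 127), (168, 111), (169, 124), (170, 151), (171, 165), (172, 171), (173, 176), (174, 183), (175, 184), (176, 178), (177, 166), (178, 143), (179, 112), (180, 88), (181, 80), (182, 92), (183, 121), (184, 149), (185, 163), (186, 168), (187, 171), (188, 175), (189, 183), (190, 186), (191, 181), (192, 175), (193, 171), (194, 168), (195, 158), (196, 135), (197, 113), (198, 103), (199, 104), (200, 127), (201, 169), (202, 202), (203, 217), (204, 218), (205, 203)]
row174 [(290, 151), (291, 150), (292, 150), (293, 147), (294, 144), (295, 152), (296, 163), (297, 168), (298, 166), (299, 161), (300, 152), (301, 132), (302, 104), (303, 98), (304, 120), (305, 138), (306, 146), (307, 150), (308, 157), (309, 164), (310, 173), (311, 179), (312, 181), (313, 180), (314, 180), (315, 183), (316, 179), (317, 171), (318, 166), (319, 158), (320, 153), (321, 149), (322, 144), (323, 137), (324, 120), (325, 100), (326, 92), (327, 113), (328, 147), (329, 163), (330, 168), (331, 165), (332, 160), (333, 151), (334, 130), (335, 107), (336, 96), (337, 95), (338, 97), (339, 98)]
100 knuckle [499.9  54.1 170.3] move [38.   7.5  0. ] along y 38.7 x -0.8 y0 5.0
lower rim y67 z30 [[314.9, 148.4], [315.0, 153.2], [315.0, 194.3], [314.9, 162.6], [314.9, 153.8], [314.9, 171.4], [304.3, 200.4]]
104.7 knuckle [499.5  54.  165.6] move [38.4  7.6  0. ] along y 39.1 x -0.8 y0 5.399999999999999
lower rim y67 z30 [[314.9, 148.9], [315.0, 153.8], [315.0, 193.8], [314.9, 162.9], [314.9, 154.1], [314.9, 171.5], [304.6, 199.7]]
```

Call:
drive_tool:
  steps:
    - [0,8,1.5,0,0]
    - [0,18,3.5,0,0]
    - [0,26,5,0,0]
    - [0,32,6.2,0,0]
    - [0,36,7,0,0]
    - [0,38.3,7.4,0,0]
    - [0,38.3,7.4,0,0]
    - [0,38.3,7.4,0,0]
    - [0,38.3,7.4,0,0]

```text
t: 26.1
eef_pos: [484.5, 53.1, 159.9]
eef_rot: [0.996, 0.088, -0.0, 0.0]
wrist_force: [-0.1, -0.5, -3.2]
opening: 8.0
grasp_force: 35.0
```

```bash
python3 - <<'E'
from h import *
s=state();print(s['t'],s['eef_pos'],s['eef_rot'],s['opening'],s['wrist_force'],s['wrist_torque'])
f=shot('wrist','w_h2');g=cv2.cvtColor(f['pixels'],cv2.COLOR_BGR2GRAY)
print(g[160:190:2,299:332:2]);print('pin proj',proj(f,[[537.9,61.6,132],[537.9,61.6,115]]).round(1).tolist())
e=s['eef_pos'];k=onplane(f,[(314.5,174)],e[2]+5.3)[0];print(k, k[:2]-[537.9,61.6])
E
```

```text
26.1 [484.50723763  53.05599632 159.87974177] [ 9.96141302e-01  8.77637997e-02 -1.46046822e-04  2.01989327e-05] 8.035574802409158 [-0.05197597 -0.46707339 -3.19380165] [-0.02214335  0.0298215  -0.02201236]
[[141 141 161 162 159 155 151 146 146 151 158 161 162 159 139  95  69]
 [144 164 166 158 142 120 105  94  91 104 121 141 158 162 158 138  93]
 [164 169 160 146 112  85  82  82  78  78  96 107 134 159 163 157 133]
 [169 163 149 140 109  79  90  93  80  75  95 101 105 137 162 163 150]
 [168 157 138 158 125  78  91  94  79  76  97 103 102 110 153 165 156]
 [164 151 138 164 150 102  81  79  75  85 100 103 102 100 140 165 160]
 [160 139 125 164 167 155 131 118 123 103 102 102 102  95 123 164 161]
 [157 129 102 156 168 171 168 163 138 105 102 103 106  92 108 160 161]
 [161 138  91 143 167 170 170 167 135 105 103 113 124  97 119 162 158]
 [165 149  97 105 148 151 146 144 135 119 109 122 108  88 142 163 154]
 [166 160 118  80  95  94  88  87  86  85  82  89  83 103 157 165 150]
 [164 164 148 107  80  88  90  90  89  90  90  81  98 145 169 164 145]
 [159 164 163 148 116 136 146 146 146 146 144 122 145 170 167 157 130]
 [130 157 165 165 156 160 165 165 164 164 163 159 168 166 156 133 102]
 [ 99 126 156 164 166 167 168 168 167 167 167 166 164 154 132 101  93]]
pin proj [[314.3, 167.4], [314.3, 165.2]]
[537.47389994  61.40263646 165.17974177] [-0.42610006 -0.19736354]
```

Through the bore the dark pin tip shows at about (313.5,167), within about 0.5 mm of the bore axis. Lowering gently.

Call:
drive_tool:
  steps:
    - [0,0.4,0.2,-4,0]
    - [0,0.4,0.2,-8,0]
    - [0,0.4,0.2,-11,0]
    - [0,0.4,0.2,-13,0]
    - [0,0.4,0.2,-15,0]
    - [0,0.4,0.2,-17,0]
    - [0,0.4,0.2,-19,0]
    - [0,0.4,0.2,-21,0]
    - [0,0.4,0.2,-21,0]
  squeeze: 20

```text
t: 26.9
eef_pos: [485.0, 53.3, 138.6]
eef_rot: [0.996, 0.088, -0.0, -0.0]
wrist_force: [0.0, 0.2, -3.5]
opening: 7.8
grasp_force: 20.0
```

Call:
drive_tool:
  steps:
    - [0,0,0,-1.5,0]
    - [0,0,0,-3,0]
    - [0,0,0,-4.5,0]
    - [0,0,0,-5.5,0]
    - [0,0,0,-6.5,0]
    - [0,0,0,-7,0]
    - [0,0,0,-7,0]

```text
t: 27.48
eef_pos: [485.1, 53.3, 131.8]
eef_rot: [0.996, 0.088, -0.0, -0.0]
wrist_force: [-0.0, -0.6, -3.4]
opening: 7.9
grasp_force: 20.0
```

Call:
drive_tool:
  steps:
    - [0,0,0,-0.8,0]
    - [0,0,0,-1.5,0]
    - [0,0,0,-2,0]
    - [0,0,0,-2,0]

```text
t: 27.82
eef_pos: [485.1, 53.3, 129.8]
eef_rot: [0.996, 0.088, -0.0, -0.0]
wrist_force: [0.1, -1.2, -3.7]
opening: 8.2
grasp_force: 20.0
```

Call:
drive_tool:
  steps:
    - [0,0,0,-0.7,0]
    - [0,0,0,-1.4,0]
    - [0,0,0,-1.4,0]

```text
t: 28.07
eef_pos: [485.1, 53.3, 128.4]
eef_rot: [0.996, 0.088, -0.0, -0.0]
wrist_force: [0.5, 0.2, -3.0]
opening: 8.0
grasp_force: 20.0
```

Call:
drive_tool:
  steps:
    - [0,0,0,-0.7,0]
    - [0,0,0,-1.4,0]
    - [0,0,0,-1.4,0]

```text
t: 28.32
eef_pos: [485.1, 53.3, 127.0]
eef_rot: [0.996, 0.088, -0.0, -0.0]
wrist_force: [-1.0, 0.2, -2.6]
opening: 7.6
grasp_force: 20.0
```

Call:
drive_tool:
  steps:
    - [0,0,0,-0.7,0]
    - [0,0,0,-1.2,0]
    - [0,0,0,-1.2,0]

```text
t: 28.57
eef_pos: [485.1, 53.3, 125.8]
eef_rot: [0.996, 0.088, -0.0, -0.0]
wrist_force: [0.3, -0.7, -3.7]
opening: 7.7
grasp_force: 20.0
```

Call:
drive_tool:
  steps:
    - [0,0,0,-0.7,0]
    - [0,0,0,-1.2,0]
    - [0,0,0,-1.2,0]

```text
t: 28.82
eef_pos: [485.1, 53.3, 124.6]
eef_rot: [0.996, 0.088, -0.0, -0.0]
wrist_force: [0.2, 0.6, -4.4]
opening: 7.5
grasp_force: 20.0
```

```bash
python3 - <<'E'
from h import *
s=state();print(s['t'],s['eef_pos'],s['opening'],s['wrist_force'],s['wrist_torque'])
f=shot('wrist','w_h3');g=cv2.cvtColor(f['pixels'],cv2.COLOR_BGR2GRAY)
print(g[146:206:2,297:334:3])
h=shot('scene','s_h3')
p=proj(h,[[538,61.6,80]])[0].astype(int);cv2.imwrite('pics/h3.png',cv2.resize(h['pixels'][p[1]-40:p[1]+40,p[0]-40:p[0]+60],(500,400),interpolation=cv2.INTER_CUBIC))
E
```

```text
28.8167 [485.12816643  53.29348233 124.62645126] 7.53633735467912 [ 0.17818101  0.57821091 -4.43851811] [-0.03162954 -0.00580024  0.02510973]
[[173 175 175 152 105  85  70  70  69  69  69  69  69]
 [175 172 175 172 132  98  77  72  70  69  69  69  69]
 [177 174 173 175 165 109  99  91  77  70  70  70  69]
 [175 176 173 166 160 125  96 100  96  72  69  69  69]
 [175 176 170 134 113 126 136 111  95  80  70  69  69]
 [175 174 137 134 155 168 169 160 141 113  74  69  69]
 [177 165 136 166 169 169 167 167 165 156  98  69  69]
 [176 143 164 164 158 152 151 158 165 165 142  78  68]
 [163 156 170 155 127 114 110 127 153 165 161 120  69]
 [146 173 164 132 104 101 102 124 158 157 166 153  82]
 [153 171 150 107  92  86  87 126 169 149 166 163  99]
 [161 167 124  98  88  89  82 115 159 160 158 165 119]
 [165 163 110  92  93  92  83  85 119 166 149 168 136]
 [167 158  95  88 100 121  88  79 123 166 129 169 148]
 [167 153  85  87 110 160 111  77 126 158 113 168 152]
 [168 158  88  88 106 155 108  79 141 142 121 165 146]
 [166 165 102  81  85 104  80  85 121  99 143 163 132]
 [160 168 124  76  77  76  74  78  83  87 159 162 119]
 [150 168 152  89  89  91  91  92  82 123 173 161 109]
 [145 167 167 134 139 149 150 149 124 165 171 150 100]
 [150 152 168 164 164 169 168 167 162 173 160 119  95]
 [154 144 156 169 171 171 171 170 170 163 136  98  96]
 [150 149 141 161 170 171 171 171 163 145 103  96  96]
 [125 148 146 134 162 170 170 169 145 109  95  96  96]
 [ 99 145 151 119 159 169 169 169 133  97  96  96  95]
 [ 98 124 152 114 148 158 161 161 129  96  97  96  94]
 [ 97 109 142 108 109 113 119 118 108  97  98  96  96]
 [ 97  98 105 124 130 129 129 127 127 110  98  97  97]
 [ 97  97 104 193 206 204 203 201 201 161  97  98  98]
 [ 97  97 110 214 222 221 222 221 221 180  96  96  97]]
```

Call:
drive_tool:
  steps:
    - [0,0.3,-0.6,-0.7,0]
    - [0,0.3,-0.6,-1.4,0]
    - [0,0.3,-0.6,-1.4,0]
    - [0,0.3,-0.6,-1.4,0]

```text
t: 29.25
eef_pos: [485.5, 52.7, 123.4]
eef_rot: [0.996, 0.088, 0.0, -0.0]
wrist_force: [-1.9, -0.8, 1.9]
opening: 8.0
grasp_force: 20.0
```

Call:
drive_tool:
  steps:
    - [0,0,0,-0.7,0]
    - [0,0,0,-1.2,0]
    - [0,0,0,-1.2,0]
    - [0,0,0,-1.2,0]

```text
t: 29.58
eef_pos: [485.7, 52.8, 123.0]
eef_rot: [0.996, 0.088, 0.0, 0.0]
wrist_force: [-9.2, -1.2, 20.0]
opening: 7.8
grasp_force: 20.0
```

Call:
drive_tool:
  steps:
    - [0,-0.3,0.1,1,0]
    - [0,-0.3,0.2,1.4,0]
    - [0,-0.3,0.2,1.4,0]

```text
t: 29.83
eef_pos: [485.2, 52.9, 123.5]
eef_rot: [0.996, 0.088, 0.0, -0.0]
wrist_force: [0.6, -0.0, -2.9]
opening: 7.8
grasp_force: 20.0
```

Call:
drive_tool:
  steps:
    - [0.06,0,0,0,0]
    - [0.09,0,0,0,0]
    - [0.12,0,0,0,0]
    - [0.16,0,0,0,0]
    - [0.2,0,0,0,0]
    - [0.25,0,0,0,0]
    - [0.25,0,0,0,0]
  squeeze: 5

```text
t: 30.42
eef_pos: [485.2, 52.9, 123.6]
eef_rot: [0.996, 0.088, 0.0, -0.0]
wrist_force: [-0.1, 0.1, 0.1]
opening: 23.4
grasp_force: 0.0
```

```bash
python3 - <<'E'
from h import *
s=state();print(s['t'],s['eef_pos'],s['opening'],s['wrist_force'],s['wrist_torque'])
f=shot('wrist','w_h4');g=cv2.cvtColor(f['pixels'],cv2.COLOR_BGR2GRAY)
print(g[146:206:2,294:340:3])
E
```

```text
30.4167 [485.22110916  52.89929528 123.55979046] 23.373812524916833 [-0.13636667  0.0705936   0.05399955] [0.03250849 0.0385173  0.00567701]
[[178 175 177 175 134 102  77  72  70  70  70  70  70  70  79  86]
 [179 176 176 178 168 112  83  83  77  72  70  69  70  70  70  71]
 [178 178 175 177 176 152 103 104  96  84  72  71  70  70  71  70]
 [178 178 177 175 177 173 130 104 104 102  80  71  70  70  70  70]
 [179 178 178 175 175 173 149 120 104 103  95  71  69  69  69  69]
 [179 178 171 169 174 176 171 166 149 111 102  79  70  69  69  69]
 [180 179 170 169 172 164 141 136 154 148 108  86  69  69  69  69]
 [180 180 174 164 129 104  89  86  96 118 113  94  69  69  69  68]
 [177 178 171 126  89  95 114 112  89  81  87  95  69  69  69  69]
 [173 176 149 104 127 155 169 166 146 119  88  85  69  69  68  68]
 [167 166 109 147 171 175 172 170 169 163 132  79  70  68  69  69]
 [173 150 125 169 165 162 156 158 163 166 161 108  72  68  68  68]
 [174 133 165 168 151 129 110 112 137 159 165 149  85  67  69  68]
 [167 154 175 160 114  98 109  82  91 146 164 163 127  91 117 103]
 [152 170 168 139  84
[... 351 characters left out ...]
 146  90 150 161 126  97  96]
 [150 169 153  80  79  85  89  88  86  98  89 161 157 112  97  96]
 [153 167 163  92  77  81  81  81  80  84 101 168 155 102  97  97]
 [152 161 167 127  81  89  89  89  89  87 141 173 151  99  99  99]
 [127 150 167 162 114 144 145 145 143 122 171 167 140  98  98  99]
 [ 99 123 161 168 158 165 166 166 165 165 171 156 112  96  96  96]
 [ 98 105 133 164 169 169 169 171 178 171 161 128  97  96  95  95]
 [ 99  99 111 147 163 168 179 182 178 158 142 103  97  96  94  94]
 [ 99  98  99 110 137 167 175 169 167 132 109  98  99  97  96  94]
 [ 98  98  98 100 116 165 167 167 165 111  99  97  99  99  97  97]
 [ 99  99  98 102 113 158 160 160 159 110  97  96  99  99  98  97]]
```

Released. The door took up its play on the pins. I'll withdraw straight up and check that it is home.

Call:
drive_tool:
  steps:
    - [0.35,0,0,0,0]
    - [0.35,0,0,8,0]
    - [0.35,0,0,20,0]
    - [0.35,0,0,40,0]
    - [0.35,0,0,70,0]
    - [0.35,0,0,100,0]
    - [0.35,0,0,120,0]
    - [0.35,0,0,120,0]
    - [0.35,0,0,120,0]

```text
t: 31.22
eef_pos: [485.7, 53.0, 245.2]
eef_rot: [0.996, 0.088, 0.001, 0.0]
wrist_force: [-1.1, 0.1, -0.0]
opening: 33.1
grasp_force: 0.0
```

```bash
python3 - <<'E'
from h import *
s=state();print(s['t'],s['eef_pos'],s['wrist_force'])
f=shot('wrist','w_h5');g=cv2.cvtColor(f['pixels'],cv2.COLOR_BGR2GRAY)
P=[[537.9,61.6,z] for z in (135,132,115)];print(proj(f,P).round(1).tolist())
a=np.radians(9.9);ey=np.array([np.cos(a),np.sin(a),0]);O=np.array([537.9,61.6,25])-59*ey
print('top edge ends',proj(f,[O+y*ey+[0,0,120] for y in (50,-50)]).round(1).tolist())
p=proj(f,P)[0].astype(int);print(g[p[1]-16:p[1]+40:2,p[0]-18:p[0]+19:2])
m=blob((g>185),tuple(proj(f,[O+[0,0,120]])[0]));r=cv2.minAreaRect(cv2.findNonZero(m));print('bright top',cv2.boxPoints(r).round(1).tolist(),m.sum())
h=load('s_h3');k=shot('scene','s_h5')
for z in (135,115,55,35): print(z,proj(k,[[537.9,61.6,z]]).round(1).tolist())
E
```

```text
31.2167 [485.71526526  52.99906001 245.24213661] [-1.14339666  0.05015013 -0.04113142]
[[313.8, 161.4], [313.8, 161.1], [313.8, 159.9]]
top edge ends [[313.7, 176.2], [313.4, 319.6]]
[[166 165 164 165 163 162 162 145 105  75  70  69  67  67  68  68  68  72
   82]
 [164 165 165 164 164 163 162 162 144 105  90  83  75  68  68  68  68  68
   69]
 [162 164 165 166 164 163 162 162 159 135 116 104  93  77  68  68  68  67
   68]
 [161 162 165 166 165 160 156 158 152 138 136 131 114  93  73  67  67  67
   67]
 [151 161 161 164 165 161 146 122 112 111 109 105 104  95  79  67  66  67
   67]
 [118 151 161 162 162 150 123 132 146 153 149 137 121  92  80  68  67  67
   66]
 [ 98 118 151 160 153 129 144 150 145 139 141 147 150 127  86  67  66  66
   66]
 [ 96  98 119 145 143 149 152 125 107 104  92 112 144 150 123  75  66  66
   66]
 [ 92  93  94 113 140 156 132  92 115 130  83  99 144 152 144  91  66  65
   66]
 [103 100  98 102 139 151 113  89  97 104  93 123 155 147 151 110  79  91
   88]
 [140 141 139 136 147 143 107 105 104 129 145 155 154 130 150 125  98 113
  116]
 [145 146 145 142 147 148 
[... 813 characters left out ...]
 199 213 212 212 212 180 100  90  91  92  91
   91]
 [141 115  94  92  90  92 119 196 212 213 212 212 179 100  89  90  91  90
   88]
 [142 121  97  93  92  91 115 194 212 213 213 212 178  98  89  90  91  89
   87]
 [143 137 107  93  93  92 114 193 212 213 212 212 178  97  87  90  92  90
   89]
 [142 131  97  92  92  90 112 193 212 212 212 205 172  96  88  91  93  90
   89]
 [142 130  94  92  91  90 111 192 212 199 190 187 156  96  92  94  93  92
   91]
 [142 126  93  91  92  91 111 192 211 167 138 137 121  93  92  92  92  92
   91]]
bright top [[310.0, 285.0], [318.0, 285.0], [318.0, 319.0], [310.0, 319.0]] 285
135 [[353.8, 251.0]]
115 [[353.6, 257.5]]
55 [[352.7, 276.1]]
35 [[352.5, 282.0]]
```

Call:
drive_tool:
  steps:
    - [0.35,7,-40,0,0]
    - [0.35,14,-80,0,0]
    - [0.35,21,-118,0,0]
    - [0.35,21,-118,0,0]
    - [0.35,21,-118,0,0]
    - [0.35,21,-118,0,0]

```text
t: 31.82
eef_pos: [505.8, -64.5, 242.9]
eef_rot: [0.996, 0.088, -0.001, -0.001]
wrist_force: [-0.0, 0.6, -1.1]
opening: 32.8
grasp_force: 0.0
```

```bash
python3 - <<'E'
from h import *
s=state();print(s['t'],s['eef_pos'])
f=shot('wrist','w_h6');g=cv2.cvtColor(f['pixels'],cv2.COLOR_BGR2GRAY).astype(int)
a=np.radians(9.9);ey=np.array([np.cos(a),np.sin(a),0]);ex=np.array([-ey[1],ey[0],0])*-1;O=np.array([537.9,61.6,25])-61.4*ey
for z in (145,151): print(z,'pred -x,+x edge at y 40,20',proj(f,[O+y*ey+x*ex+[0,0,z-25] for y in (50,40,20) for x in(-4,4)]).round(1).tolist())
f5=load('w_h5');g5=cv2.cvtColor(f5['pixels'],cv2.COLOR_BGR2GRAY).astype(int)
print('h5 pred',proj(f5,[O+y*ey+x*ex+[0,0,120] for y in (50,40,20) for x in(-4,4)]).round(1).tolist())
for y in (40,30):
    for F,G in ((f5,g5),(f,g)):
        q=proj(F,[O+y*ey+[0,0,120]])[0].round().astype(int);print(q,G[q[1],q[0]-22:q[0]+23].tolist())
    
q=proj(f,[O+50*ey+[0,0,120]])[0].round().astype(int);print(q,g[q[1]-14:q[1]+15,q[0]].tolist())
E
```

```text
31.8167 [505.77714909 -64.47121698 242.87757389]
145 pred -x,+x edge at y 40,20 [[123.4, 178.6], [135.7, 178.7], [125.0, 194.1], [137.2, 194.1], [128.0, 224.2], [140.0, 224.2]]
151 pred -x,+x edge at y 40,20 [[119.3, 179.5], [131.9, 179.5], [120.9, 195.3], [133.4, 195.3], [124.1, 226.0], [136.3, 226.1]]
h5 pred [[307.6, 179.9], [319.9, 179.9], [307.6, 195.3], [319.8, 195.3], [307.6, 225.2], [319.6, 225.2]]
[314 195] [142, 142, 142, 142, 140, 131, 113, 97, 93, 92, 92, 92, 91, 90, 93, 112, 155, 193, 209, 212, 212, 212, 212, 212, 209, 205, 196, 172, 130, 96, 88, 88, 89, 91, 92, 93, 92, 90, 90, 89, 90, 91, 91, 92, 91]
[131 194] [148, 148, 147, 145, 143, 143, 144, 145, 146, 145, 145, 145, 146, 148, 148, 150, 155, 174, 199, 213, 215, 216, 216, 216, 216, 216, 215, 208, 184, 145, 105, 88, 84, 84, 84, 84, 84, 84, 83, 84, 83, 83, 83, 83, 83]
[314 210] [102, 101, 101, 103, 107, 106, 99, 93, 92, 91, 92, 92, 92, 93, 93, 94, 104, 120, 127, 130, 131, 130, 130, 130, 130, 130, 126, 115, 99, 91, 91, 92, 91, 89, 89, 89, 89, 89, 88, 88, 89, 89, 90, 91, 90]
[133 209] [141, 140, 141, 143, 145, 148, 150, 150, 149, 147, 145, 145, 145, 147, 148, 149, 157, 179, 203, 214, 216, 216, 216, 216, 216, 216, 214, 201, 170, 128, 96, 85, 84, 84, 85, 84, 84, 85, 84, 84, 84, 84, 84, 84, 84]
[130 179] [71, 74, 82, 101, 125, 147, 157, 157, 152, 149, 146, 145, 141, 134, 143, 176, 204, 214, 216, 216, 216, 216, 216, 216, 216, 216, 216, 216, 216]
```

The two views put the door's upper edge near the hinge at z of about 143.5 mm. Home would be 145 minus about 1 mm of sag, so both knuckles are down and the robot is clear. Handing in.

```bash
python3 -c "
from cell import *
print(sign_off())"
```

```text
the job is handed in; nothing more can be done
None
```

The door was set in the grey rest and let go, re-gripped by its top edge, then hung on both chamber pins and released; two camera views put it fully home with the arm clear, and the job is handed in at about 32 s.

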